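# Load the dish reader and lock its carriage in the dock

### The job

Load the dish reader: release the carriage's lock screw (nobody knows whether it has a right- or left-hand thread, so try it and go the way that gives), push the carriage along its rail until it clicks into the loading station, and set every culture dish from the front of the bench flat into a seat of its own, the same way up. Then push the loaded carriage back home into the dock under the hood and turn the lock screw fully tight again; leave the other things on the bench where they are.

Things in the scene. Friction and masses are not known exactly. Their poses are not given: they have to be found in the camera images.
- screw_grip (a point): The lock screw's black T-bar (56 mm long, 13 mm thick, 34 mm high, white dot on one end) above a round aluminium cap 60 mm across, on a dark steel bridge at the front, near the right end of the rail. This point: on the screw's upright axis, 111 mm above the bench, in the middle of the bar, 26 mm above the cap. x axis along the bar, z up; turns with the screw.
- lock_screw (a joint): Angle of the lock screw in rad, counter-clockwise from above positive; 0 = tight (as found). One way it gives, up to 1.4 rad; the other way it is blocked within 0.1 rad. Which way loosens (+ or -) differs between starts and cannot be seen. Friction 0.12 N m; stays where left. Its pin rises 10 mm per rad, frees the carriage at 1.0 rad, and goes down again only with the carriage within 2 mm of its dock.
- carriage (a joint): Travel of the carriage in m along the seats' +y axis: 0 = docked at the right under the reader's white hood, 0.270 = loading station at the left, 0.29 = end stop past it. A sprung ball clicks in at both stations within about 3 mm and takes some 7 N to leave; sliding friction about 2 N.
- handle_grip (a point): Short black upright handle, 24 mm diameter, standing on the front plate of the carriage (plate top 34 mm, handle top 70 mm above the bench). This point is on its axis, 56 mm above the bench. It travels with the carriage. The plate's front edge, with a skirt below it, is 17 mm in front of the handle's axis.
- seat_1 (a point): Right-hand dish seat of the carriage: floor centre, 34 mm above the bench. Seats are 77 mm apart; four cleats, 8 mm high, stand round each at its diagonal corners and leave a 69 mm circle; front and back are open for fingers. x axis from the handle side (front) to the back, y along the rail to the left, z up. In the dock the hood (120 to 186 mm high) covers them.
- seat_2 (a point): Middle dish seat, as seat_1, 77 mm farther along +y.
- seat_3 (a point): Left-hand dish seat, as seat_1, 154 mm farther along +y. The handle post stands 100 mm in front of the row, 61 mm to the left of this seat's centre.
- pink_dish_a_mid (a point): Closed round culture dish with pink filling, 61 mm diameter, 15 mm high, 30 g, lying at the front of the bench. This point is its centre, 7.5 mm above its underside; z axis up. Absent in some starts (None): two or three of the four dishes are there.
- pink_dish_b_mid (a point): Closed round culture dish with pink filling, 61 mm diameter, 15 mm high, 30 g, lying at the front of the bench. This point is its centre, 7.5 mm above its underside; z axis up. Absent in some starts (None): two or three of the four dishes are there.
- tan_dish_a_mid (a point): Closed round culture dish with tan filling, 61 mm diameter, 15 mm high, 30 g, lying at the front of the bench. This point is its centre, 7.5 mm above its underside; z axis up. Absent in some starts (None): two or three of the four dishes are there.
- tan_dish_b_mid (a point): Closed round culture dish with tan filling, 61 mm diameter, 15 mm high, 30 g, lying at the front of the bench. This point is its centre, 7.5 mm above its underside; z axis up. Absent in some starts (None): two or three of the four dishes are there.
- counter_tally: Bystander: hand tally counter, 66 x 58 x 25 mm, right of the rail. Origin under its centre.
- oil_small: Bystander: small brown bottle, 31 mm diameter, 62 mm high, at the left edge. Origin at its foot.
- dropper_small: Bystander: small white dropper bottle, 27 mm diameter, 66 mm high, at the left edge. Origin at its foot.
Things that resemble listed ones, but are neither listed nor needed, are in the scene too. What is shaped like the part that bears pink_dish_a_mid but purple or red is not meant.

How it is judged:
By the outcome, as a careful person would: the job done as asked, in the order asked, and still so for the second after the job is handed in, with the robot touching nothing.
Of pink_dish_a, pink_dish_b, tan_dish_a, tan_dish_b only 2 to 3 are there at a start; the rules pass over those that are not, and their reading is None.
At some moment in a run one of pink_dish_a, pink_dish_b, tan_dish_a, tan_dish_b may be knocked a few centimetres aside while the robot is not near it.
Once in a run the grip may slacken for a moment while it holds something.
It also fails if it takes over 208 s, if anything falls off the work surface, if the arm or the gripper's body presses on something with over 40 N, if the wrist force passes 120 N, or if a joint passes its speed limit or range.

### The arm

A 6-joint arm with a two-finger parallel gripper is mounted at the origin on a cart in front of the work surface, level with it; the furniture and walls round the work are solid. World frame = base frame: x ahead of the robot, y to its left, z up, the work surface at z = 0. Lengths are in m, angles in rad, forces in N, time in s.
With the tool pointing down it reaches from about 0.35 to 0.975 m from the base axis. Payload 4.9 kg.
Tool frame: the origin (TCP) lies at the very end of the fingers, on their centre line; the grasp point (between the pads) lies behind it (manip.grip_depth is the z of the grasp point in the tool frame, in m); z points along the fingers, y is the direction in which the jaws open and shut (so a half turn about z gives the same grasp; the last joint's range is limited). The gripper opens to 85 mm and grips with 20 to 120 N. Pads are 22 mm wide; open, the fingers measure 114 mm over their backs; the gripper's body (76 mm by 85 mm) begins 54 mm behind the grasp point. The pads swing forward as they close: fully open they stand 13 mm farther back than shut.
Start: joints at [-1.445, 0.053, 1.613, -0, 1.476, -0.119], TCP at [0.151, -0.606, 0.231] pointing down, gripper open.
Joint ranges: [-3.01, 3.01], [-1.01, 2.22], [0.06, 2.58], [-1.02, 4.17], [0.09, 2.62], [-3.14, 3.14]. Speed limits (rad/s): [2.57, 2.57, 3.14, 3.14, 3.14, 3.14].

### API

Orientations are given as a unit quaternion [w, x, y, z].
In Python, from plant import state, optics, manip, silhouettes, place_of gives the robot as it stands. The module is installed in compiled form; this text tells all that it offers.
- The arm moves only by the tool jog_arm, never from a script. Its argument "increments" is a list of rows, each an object with "slide": the shift along the tool's x, y, z in mm, a list of three; "rotation": the turn, a rotation vector about the tool's x, y, z in degrees, a list of three. A call has 1 to 20 rows; each row shifts and turns the commanded pose from where the row before left it, along the tool's axes as they then stand; what a row does not reach is not made up. A row lasts 1/12 s, in which the tool goes at most 41.7 mm and 7.16 degrees, less where a joint would pass 70% of its speed; a pose out of reach is approached as far as the arm can. A call with a gripper value outside its range is refused whole. "fingers" is the opening, from 0 (shut) to 1 (fully open), set as the call begins (left out, the last holds). The fingers move at their own pace and stop on an object; the grip force is fixed at half the most. Time passes only in rows, so rows that do not move let the fingers close. It gives the time, the measured TCP pose, the force and the opening at its end, in the units of the state.
- state(): the state, without advancing time (a new reading comes with each control period).
- optics.grab_frame(name): name is "scene" or "top" or "wrist"; returns a dict with "frame" (480x640x3 uint8, blue, green, red), "camera_matrix" (3x3 intrinsics, pixels), "R" (3x3) and "t" (3): a world point X has camera coordinates R X + t. Camera axes: x right, y down, z forward; pixel columns grow to the right and rows downward; lengths in m; the calibration is good to about 2 mm. A picture is of the moment at which its call begins. There is no depth.
- manip.job_done(): hands the job in, once; it reports no verdict.
Trained networks look in the newest picture that a camera, given by its name, has taken for a name from the list of things; names that differ only in an ending like _2 or _b are one class to them, and where a whole thing is asked for, a point or a joint stands for the part that bears it (a point fixed in the world has none). Each returns a list of dicts, best first, with "score" (0 to 1); they miss things now and then, are a little off and sometimes report something else, mostly with a low value. They report only what shows in the picture. A call takes as long as a camera call. They do not tell look-alikes from the thing itself.
- silhouettes(thing, camera): "mask" (480x640 bool, what is visible of it) and "bbox" ([left, top, right, bottom] in pixels, round what is visible of it).
- place_of(thing, camera): "uv" ([column, row] in pixels: a listed point, or the origin of a listed thing).
The state is a dict: "time": time; "joint_pos": joint angles; "joint_vel": joint speeds; "joint_efforts": joint torques, N m; "tool_pos": TCP position; "tool_rot": TCP orientation; "contact_force": force on the tool from outside, world axes, zero at the start; "ft_torque": the same for the moment, N m; "gripper_width": opening from 0.0 (shut) to 1.0 (fully open).
Only numpy, scipy, OpenCV 4.12 (cv2) and the standard library are available. Lean on these libraries where they do the work, as an engineer would, in place of code of your own. Each camera call takes 0.05 s, during which the arm holds its last target.

## Working session

There is one attempt and no reset: what is moved stays moved. The work goes in short steps, Python scripts to look and compute and a tool call to move; the robot and the scene stay as the last step left them, time stands still between calls to the robot, and variables do not carry over. Pictures are saved under pics/ and viewed, and the job is handed in when it is done.

Besides the shell and the picture viewer there is one more tool, called as name(argument=value, ...) on one line, values as JSON. jog_arm: Moves the arm, as the interface text tells. Its arguments: {"type":"object","properties":{"increments":{"type":"array","items":{"type":"object","properties":{"slide":{"type":"array","items":{"type":"number"}},"rotation":{"type":"array","items":{"type":"number"}}}}},"fingers":{"type":"number"}},"required":["increments"]}

```bash
mkdir -p pics; python3 - <<'E'
from plant import state, optics, manip
import cv2,numpy as np
s=state()
for k,v in s.items(): print(k,np.round(v,4))
print(manip.grip_depth)
for n in ["scene","top","wrist"]:
    d=optics.grab_frame(n); cv2.imwrite(f"pics/{n}0.png",d["frame"])
    print(n,d["camera_matrix"].tolist(),np.round(-d["R"].T@d["t"],3),np.round(d["R"],3).tolist())
E
```

```text
time 0.0
joint_pos [-1.445   0.0533  1.6143  0.      1.476  -0.119 ]
joint_vel [-0.0001  0.0001 -0.0006 -0.0011 -0.0004  0.0001]
joint_efforts [ 5.00000e-04 -3.93687e+01 -3.70178e+01  0.00000e+00  7.20000e-03
 -0.00000e+00]
tool_pos [ 0.1514 -0.6058  0.2301]
tool_rot [-0.001   0.9925  0.1221  0.    ]
contact_force [-0.1366  1.1274 -0.5545]
ft_torque [-0.0088  0.0403  0.038 ]
gripper_width 1.0039
-0.0187
scene [[485.662524781147, 0.0, 317.5248606920158], [0.0, 485.662524781147, 250.00550897709667], [0.0, 0.0, 1.0]] [-0.182  0.911  1.095] [[-0.788, -0.616, 0.001], [-0.398, 0.508, -0.764], [0.47, -0.602, -0.645]]
top [[480.02547454543077, 0.0, 317.76358430636225], [0.0, 480.02547454543077, 232.78253653974627], [0.0, 0.0, 1.0]] [ 0.343 -0.031  1.316] [[-0.015, -0.999, -0.029], [-0.988, 0.019, -0.154], [0.154, 0.026, -0.988]]
wrist [[428.7340411176404, 0.0, 321.8912369982341], [0.0, 428.7340411176404, 246.3569187373775], [0.0, 0.0, 1.0]] [ 0.227 -0.587  0.374] [[0.242, -0.97, -0.003], [-0.926, -0.232, 0.299], [-0.291, -0.07, -0.954]]
```

View pics/scene0.png

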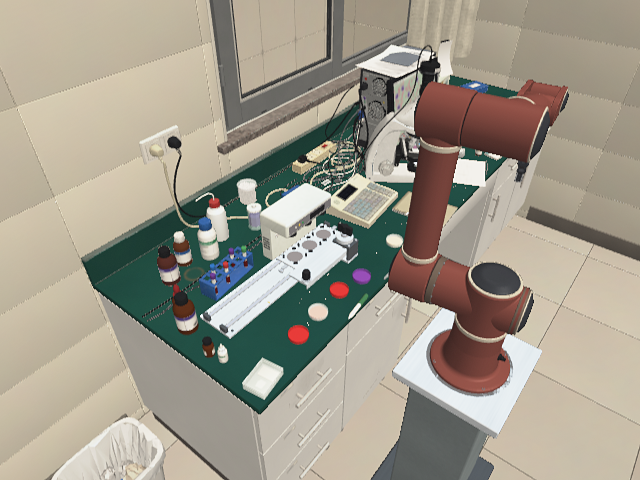

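View pics/top0.png

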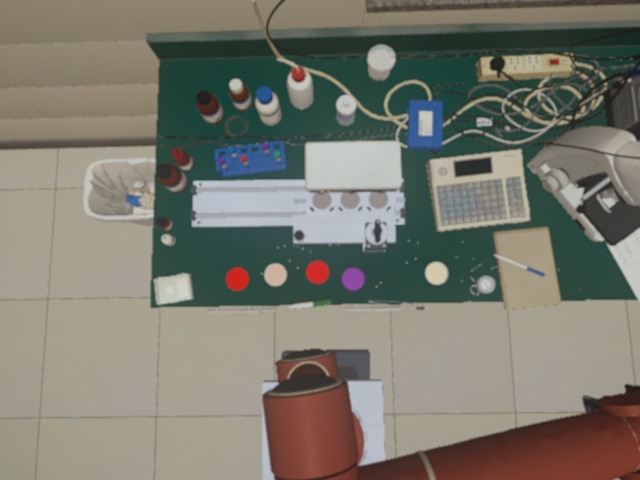

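View pics/wrist0.png

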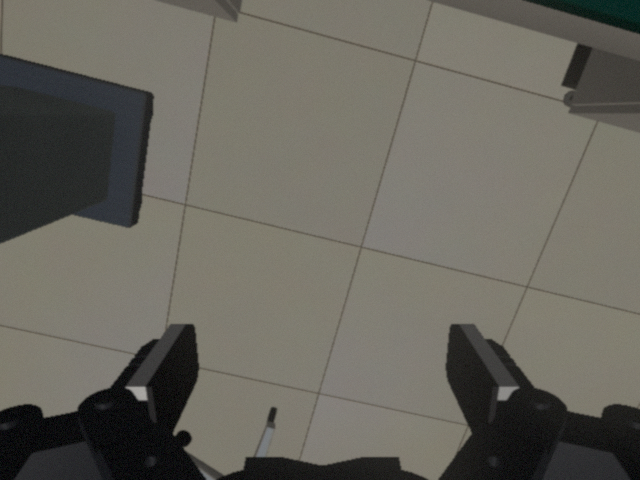

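```bash
cat > h.py <<'E'
from plant import state, optics, manip, silhouettes, place_of
import cv2,numpy as np
from scipy.spatial.transform import Rotation as Rot
def ray(d,uv,z):
    K,R,t=d["camera_matrix"],d["R"],d["t"]
    c=-R.T@t; v=R.T@np.linalg.solve(K,[uv[0],uv[1],1.0])
    return c+v*(z-c[2])/v[2]
def proj(d,X):
    p=d["camera_matrix"]@(d["R"]@np.asarray(X,float)+d["t"]); return p[:2]/p[2]
def pose():
    s=state(); q=s["tool_rot"]; return np.array(s["tool_pos"]),Rot.from_quat([q[1],q[2],q[3],q[0]])
def zoom(d,c,w,name):
    x,y=int(c[0]),int(c[1]);h=int(w*.75)
    f=d["frame"][max(0,y-h//2):y+h//2,max(0,x-w//2):x+w//2]
    k=min(800/f.shape[1],600/f.shape[0])
    cv2.imwrite(name,cv2.resize(f,None,fx=k,fy=k,interpolation=cv2.INTER_CUBIC)); 
E
python3 - <<'E'
from h import *
Z=dict(screw_grip=.111,handle_grip=.056,seat_1=.034,pink_dish_a_mid=.0075,tan_dish_a_mid=.0075,counter_tally=0,oil_small=0,dropper_small=0)
for cam in ["top","scene"]:
    d=optics.grab_frame(cam)
    zoom(d,(330,230) if cam=="top" else (310,290),240,f"pics/{cam}_z1.png")
    for n,z in Z.items():
        for r in place_of(n,cam)[:5]: print(cam,n,round(r["score"],2),np.round(r["uv"],1),np.round(ray(d,r["uv"],z),3))
E
```

```text
top screw_grip 0.75 [374.4 234. ] [ 0.526 -0.142  0.111]
top handle_grip 0.8 [299.1 237. ] [0.53  0.052 0.056]
top handle_grip 0.66 [372.2 235.4] [ 0.531 -0.142  0.056]
top handle_grip 0.25 [319.1 197. ] [ 0.638 -0.003  0.056]
top seat_1 0.96 [378.1 198.7] [ 0.635 -0.163  0.034]
top seat_1 0.64 [320. 200.] [ 0.634 -0.004  0.034]
top pink_dish_a_mid 0.87 [276.3 273.4] [0.438 0.119 0.008]
top pink_dish_a_mid 0.83 [317.4 272.9] [0.437 0.006 0.008]
top pink_dish_a_mid 0.7 [241.1 278.2] [0.426 0.215 0.008]
top counter_tally 0.77 [477.4 283.8] [ 0.401 -0.426  0.   ]
top oil_small 0.47 [166.3 227.7] [0.572 0.429 0.   ]
top dropper_small 0.64 [172.3 237.2] [0.545 0.411 0.   ]
scene screw_grip 0.47 [343.2 231.2] [ 0.528 -0.136  0.111]
scene handle_grip 0.97 [308.  274.9] [0.525 0.054 0.056]
scene seat_1 0.96 [325.6 232.2] [ 0.629 -0.175  0.034]
scene seat_1 0.92 [307.8 243.7] [ 0.638 -0.086  0.034]
scene seat_1 0.76 [293.2 254.6] [ 0.641 -0.011  0.034]
scene pink_dish_a_mid 0.78 [339.7 290.9] [0.432 0.009 0.008]
scene pink_dish_a_mid 0.7 [297.6 332.8] [0.428 0.222 0.008]
scene pink_dish_a_mid 0.63 [316.2 309.9] [0.441 0.119 0.008]
scene pink_dish_a_mid 0.6 [359.5 277.8] [ 0.417 -0.079  0.008]
scene pink_dish_a_mid 0.25 [207.8 353.7] [0.576 0.433 0.008]
scene oil_small 0.53 [207.6 353.8] [0.581 0.43  0.   ]
scene dropper_small 0.46 [223.3 357.1] [0.538 0.411 0.   ]
```

View pics/top_z1.png

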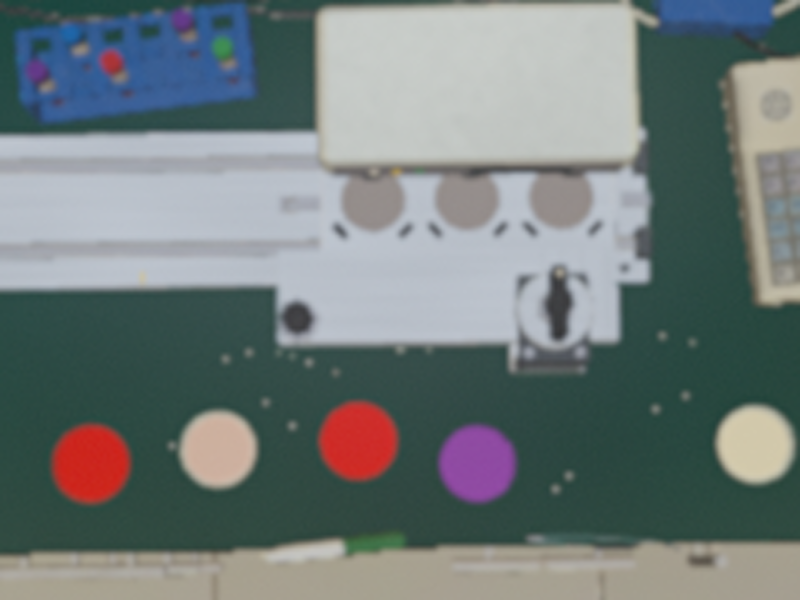

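View pics/scene_z1.png

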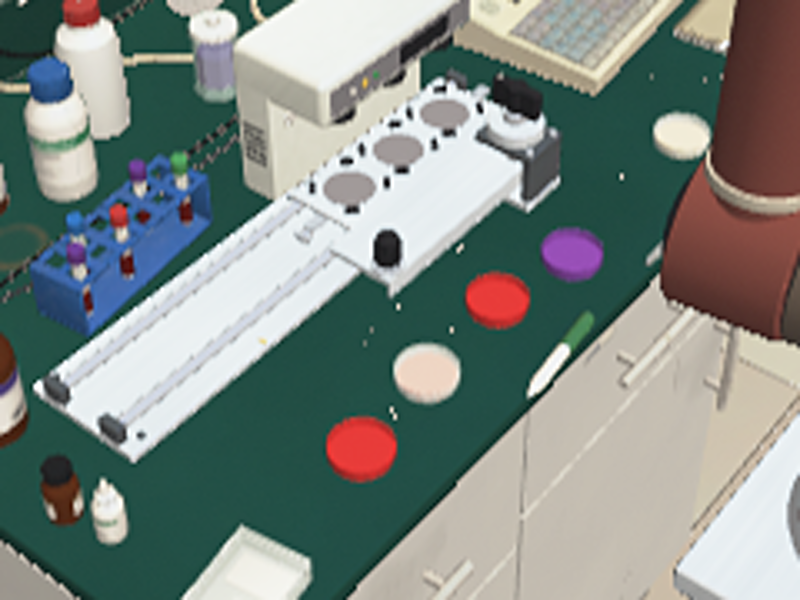

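jog_arm(increments=[{"slide": [0, 0, 0], "rotation": [0, 0, 7]}, {"slide": [0, 0, 0], "rotation": [0, 0, 7]}, {"slide": [22, -29, 0]}, {"slide": [22, -29, 0]}, {"slide": [22, -29, 0]}, {"slide": [22, -29, 0]}, {"slide": [22, -29, 0]}, {"slide": [22, -29, 0]}, {"slide": [22, -29, 0]}, {"slide": [22, -29, 0]}, {"slide": [22, -29, 0]}, {"slide": [22, -29, 0]}, {"slide": [22, -29, 0]}, {"slide": [22, -29, 0]}, {"slide": [22, -29, 0]}, {"slide": [22, -29, 0]}, {"slide": [22, -29, 0]}, {"slide": [22, -29, 0]}, {"slide": [0, 0, 0]}])

```text
invalid input
```

```bash
python3 - <<'E'
from h import *
p,r=pose(); print(p,r.as_matrix().round(3).tolist(),state()["contact_force"],state()["ft_torque"])
d=optics.grab_frame("wrist"); cv2.imwrite("pics/w1.png",d["frame"])
Z=dict(screw_grip=.111,handle_grip=.056,seat_1=.034,pink_dish_a_mid=.0075,tan_dish_a_mid=.0075)
for n,z in Z.items():
    for q in place_of(n,"wrist")[:5]: print(n,round(q["score"],2),np.round(q["uv"],1),np.round(ray(d,q["uv"],z),4))
d=optics.grab_frame("top"); cv2.imwrite("pics/t1.png",d["frame"])
hsv=cv2.cvtColor(d["frame"],cv2.COLOR_BGR2HSV)
print(ray(d,(353,190),.186),ray(d,(305,190),.186),ray(d,(402,190),.186))
print(ray(d,(436,273),.015))
E
```

```text
[ 0.15149101 -0.60632045  0.23126188] [[0.97, 0.242, 0.0], [0.242, -0.97, 0.0], [0.0, -0.0, -1.0]] [ 0.27552993  1.02600001 -0.04457791] [ 0.04312586  0.02706556 -0.01360464]
[ 0.62280437 -0.08758724  0.186     ] [0.62537311 0.02826885 0.186     ] [ 0.62019774 -0.2051527   0.186     ]
[ 0.43115274 -0.31289376  0.015     ]
```

View pics/w1.png

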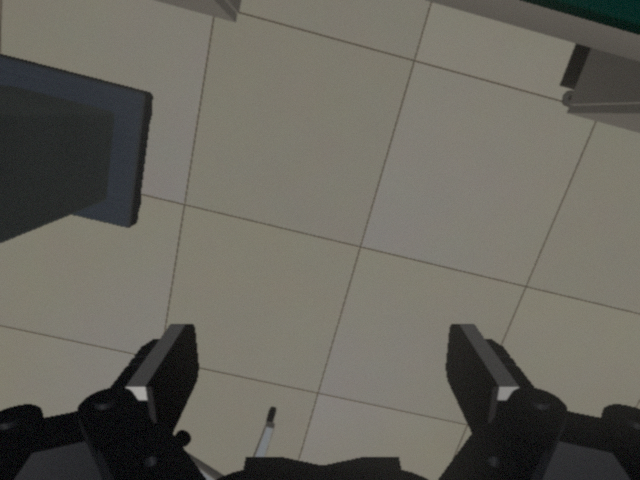

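jog_arm(increments=[{"slide": [0, 0, 0], "rotation": [0, 0, 7]}, {"slide": [0, 0, 0], "rotation": [0, 0, 7]}, {"slide": [22, -29, 0], "rotation": [0, 0, 0]}, {"slide": [22, -29, 0], "rotation": [0, 0, 0]}, {"slide": [22, -29, 0], "rotation": [0, 0, 0]}, {"slide": [22, -29, 0], "rotation": [0, 0, 0]}, {"slide": [22, -29, 0], "rotation": [0, 0, 0]}, {"slide": [22, -29, 0], "rotation": [0, 0, 0]}, {"slide": [22, -29, 0], "rotation": [0, 0, 0]}, {"slide": [22, -29, 0], "rotation": [0, 0, 0]}, {"slide": [22, -29, 0], "rotation": [0, 0, 0]}, {"slide": [22, -29, 0], "rotation": [0, 0, 0]}, {"slide": [22, -29, 0], "rotation": [0, 0, 0]}, {"slide": [22, -29, 0], "rotation": [0, 0, 0]}, {"slide": [22, -29, 0], "rotation": [0, 0, 0]}, {"slide": [22, -29, 0], "rotation": [0, 0, 0]}, {"slide": [22, -29, 0], "rotation": [0, 0, 0]}, {"slide": [22, -29, 0], "rotation": [0, 0, 0]}, {"slide": [0, 0, 0], "rotation": [0, 0, 0]}])

```text
time: 2.98
tool_pos: [0.5057, -0.1377, 0.2315]
tool_rot: [-0.001, 1.0, 0.003, 0.001]
contact_force: [0.2, -0.8, 0.8]
gripper_width: 1.0
```

```bash
cat > look.py <<'E'
import sys
from h import *
tag=sys.argv[1]; cams=sys.argv[2].split(",")
p,r=pose(); s=state(); print("t",s["time"],"p",p.round(4),"x",r.as_matrix()[:,0].round(4),"z",r.as_matrix()[:,2].round(4),"F",np.round(s["contact_force"],1),"T",np.round(s["ft_torque"],2),"w",round(float(s["gripper_width"]),3))
Z=dict(screw_grip=.111,handle_grip=.056,seat_1=.034,pink_dish_a_mid=.0075,tan_dish_a_mid=.0075)
names=sys.argv[3].split(",") if len(sys.argv)>3 else list(Z)
for c in cams:
    d=optics.grab_frame(c); cv2.imwrite(f"pics/{c}_{tag}.png",d["frame"])
    for n in names:
        for q in place_of(n,c)[:5]: print(c,n,round(q["score"],2),np.round(q["uv"],1),np.round(ray(d,q["uv"],Z[n]),4))
E
python3 look.py 1 wrist
```

```text
t 2.9833 p [ 0.5057 -0.1377  0.2315] x [1.     0.0066 0.0016] z [ 0.0016  0.002  -1.    ] F [ 0.2 -0.8  0.8] T [-0.03  0.03  0.06] w 1.0
wrist screw_grip 0.63 [344.3 198.3] [ 0.5322 -0.1506  0.111 ]
wrist handle_grip 0.59 [ 67.5 179. ] [0.5346 0.0529 0.056 ]
wrist seat_1 0.88 [144.3  38.5] [ 0.6335 -0.007   0.034 ]
wrist seat_1 0.8 [357.4  41.6] [ 0.6324 -0.1615  0.034 ]
wrist seat_1 0.58 [250.8  37.5] [ 0.6346 -0.0843  0.034 ]
wrist pink_dish_a_mid 0.69 [164.9 277.2] [0.4376 0.0074 0.0075]
wrist pink_dish_a_mid 0.63 [ 40.1 282.4] [0.4315 0.1234 0.0075]
wrist pink_dish_a_mid 0.56 [269.6 298.3] [ 0.4172 -0.0883  0.0075]
```

View pics/wrist_1.png

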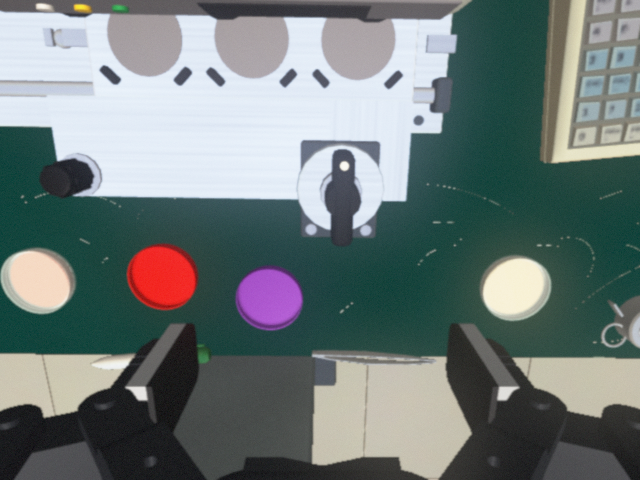

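```bash
python3 - <<'E'
from h import *
d=optics.grab_frame("wrist")
print("cap",ray(d,(340,188),.085),"dot",ray(d,(344,166),.128),"ends",ray(d,(343.5,150),.128),ray(d,(341.5,244),.094),ray(d,(341.8,205),.128))
print("tan",ray(d,(515,288),.0075)); print(d["t"])
hsv=d["frame"].astype(int); g=hsv.sum(2)
zoom(d,(341,195),130,"pics/z2.png")
# cap via cleat/plate geometry
E
```

```text
cap [ 0.53090755 -0.15494852  0.085     ] dot [ 0.55083178 -0.1552973   0.128     ] ends [ 0.55975688 -0.15488907  0.128     ] [ 0.49387273 -0.15604115  0.094     ] [ 0.52822925 -0.15432955  0.128     ]
tan [ 0.42446238 -0.32122812  0.0075    ]
[-0.14191641  0.44162196  0.53145813]
```

View pics/z2.png

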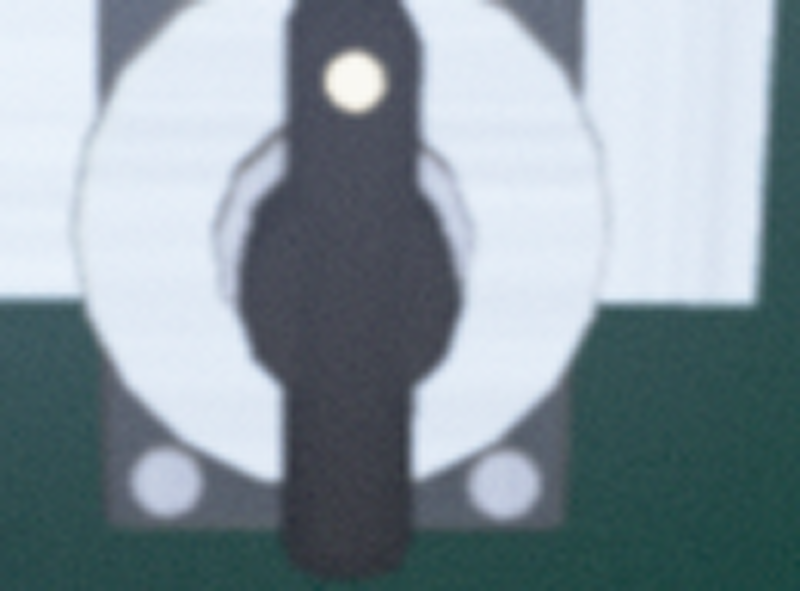

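jog_arm(increments=[{"slide": [12, 8, 20], "rotation": [0, 0, 0]}, {"slide": [12, 8, 20], "rotation": [0, 0, 0]}, {"slide": [0, 0, 20], "rotation": [0, 0, 0]}, {"slide": [0, 0, 0], "rotation": [0, 0, 0]}])

```text
time: 3.67
tool_pos: [0.5245, -0.1584, 0.1665]
tool_rot: [-0.002, 1.0, -0.001, -0.004]
contact_force: [-1.5, 0.2, -0.8]
gripper_width: 0.998
```

```bash
python3 look.py 2 wrist screw_grip
```

```text
t 3.6667 p [ 0.5245 -0.1584  0.1665] x [ 1.     -0.0017 -0.0076] z [-0.0076  0.0033 -1.    ] F [-1.5  0.2 -0.8] T [ 0. -0.  0.] w 0.998
wrist screw_grip 0.94 [307.2 257.7] [ 0.5334 -0.1504  0.111 ]
```

View pics/wrist_2.png

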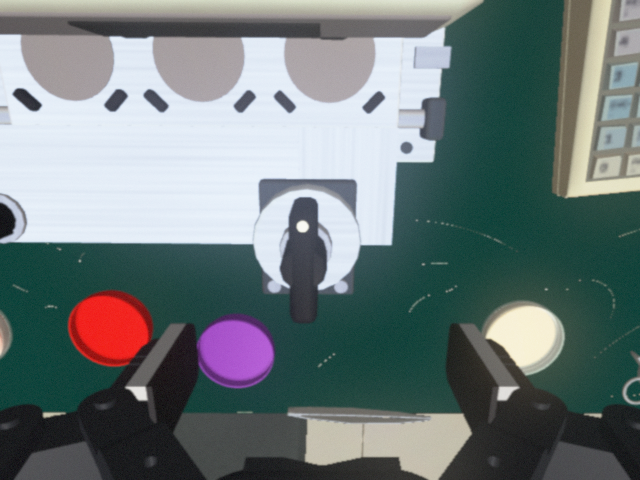

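```bash
python3 look.py 2b wrist screw_grip;  python3 - <<'E'
from h import *
d=optics.grab_frame("wrist")
print("cap",ray(d,(307,239),.085),"dot",ray(d,(302,226),.128), ray(d,(303.5,300),.128),state()["joint_vel"])
E
```

```text
t 3.7667 p [ 0.5264 -0.1586  0.1707] x [ 1.     -0.001  -0.0019] z [-1.9e-03  9.0e-04 -1.0e+00] F [-0.4 -0.6  1. ] T [0.03 0.   0.01] w 1.0
wrist screw_grip 0.69 [305.1 261.8] [ 0.5319 -0.1496  0.111 ]
wrist screw_grip 0.2 [68.6 56.2] [ 0.6271 -0.0477  0.111 ]
cap [ 0.53715014 -0.1499546   0.085     ] dot [ 0.55588338 -0.14930735  0.128     ] [ 0.51927065 -0.1495141   0.128     ] [ 0.004588   -0.00378488 -0.002234   -0.00020437 -0.00269551 -0.00123659]
```

jog_arm(increments=[{"slide": [6, -9, 0], "rotation": [0, 0, 0]}, {"slide": [0, 0, 25], "rotation": [0, 0, 0]}, {"slide": [0, 0, 25], "rotation": [0, 0, 0]}, {"slide": [0, 0, 25], "rotation": [0, 0, 0]}, {"slide": [0, 0, 0], "rotation": [0, 0, 0]}, {"slide": [0, 0, 0], "rotation": [0, 0, 0]}])

```text
time: 4.42
tool_pos: [0.5328, -0.1483, 0.0958]
tool_rot: [-0.001, 1.0, 0.0, -0.001]
contact_force: [0.8, 0.3, 0.0]
gripper_width: 0.998
```

```bash
python3 look.py 3 wrist screw_grip
```

```text
t 4.4167 p [ 0.5328 -0.1483  0.0958] x [ 1.0e+00  9.0e-04 -1.9e-03] z [-0.0019  0.001  -1.    ] F [0.8 0.3 0. ] T [ 0.01 -0.04 -0.03] w 0.998
wrist screw_grip 0.93 [328.7 352.8] [ 0.5322 -0.1502  0.111 ]
```

View pics/wrist_3.png

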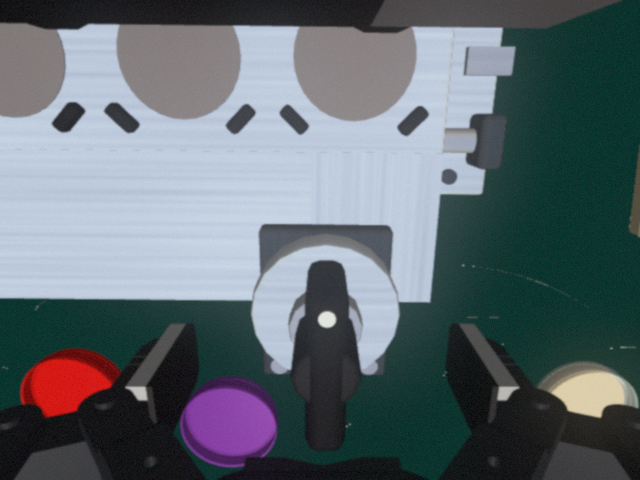

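jog_arm(fingers=0, increments=[{"slide": [0, 1, 0], "rotation": [0, 0, 0]}, {"slide": [0, 0, 0], "rotation": [0, 0, 0]}, {"slide": [0, 0, 0], "rotation": [0, 0, 0]}, {"slide": [0, 0, 0], "rotation": [0, 0, 0]}, {"slide": [0, 0, 0], "rotation": [0, 0, 0]}, {"slide": [0, 0, 0], "rotation": [0, 0, 0]}, {"slide": [0, 0, 0], "rotation": [0, 0, 0]}, {"slide": [0, 0, 0], "rotation": [0, 0, 0]}, {"slide": [0, 0, 0], "rotation": [0, 0, 0]}, {"slide": [0, 0, 0], "rotation": [0, 0, 0]}])

```text
time: 5.35
tool_pos: [0.5339, -0.1496, 0.0975]
tool_rot: [-0.001, 1.0, 0.0, 0.001]
contact_force: [-1.7, 3.6, 5.8]
gripper_width: 0.143
```

```bash
python3 look.py 4 wrist screw_grip
```

```text
t 5.35 p [ 0.5339 -0.1496  0.0975] x [1.0e+00 4.0e-04 1.2e-03] z [ 0.0012  0.0012 -1.    ] F [-1.7  3.6  5.8] T [0.48 0.14 0.01] w 0.143
wrist screw_grip 0.68 [324.9 352.9] [ 0.5322 -0.1502  0.111 ]
```

View pics/wrist_4.png

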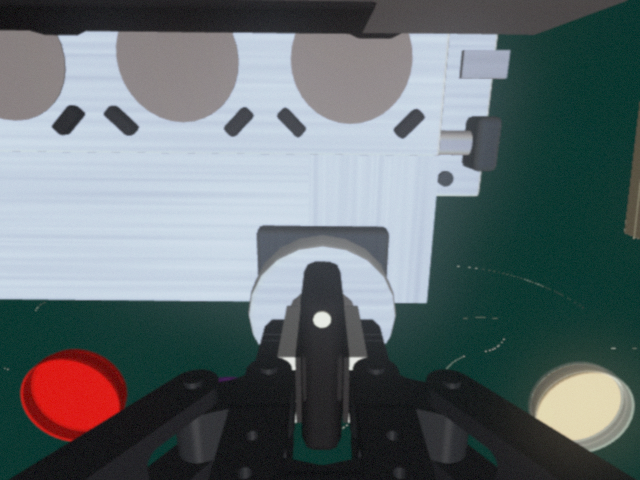

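jog_arm(increments=[{"slide": [0, 0, 0], "rotation": [0, 0, -3]}, {"slide": [0, 0, 0], "rotation": [0, 0, -3]}, {"slide": [0, 0, 0], "rotation": [0, 0, -2]}, {"slide": [0, 0, 0], "rotation": [0, 0, 0]}, {"slide": [0, 0, 0], "rotation": [0, 0, 0]}])

```text
time: 5.87
tool_pos: [0.5339, -0.1495, 0.0976]
tool_rot: [-0.001, 0.998, 0.067, 0.001]
contact_force: [-1.6, 4.8, 5.1]
gripper_width: 0.143
```

```bash
python3 look.py 5 wrist screw_grip
```

```text
t 5.8667 p [ 0.5339 -0.1495  0.0976] x [0.9911 0.1328 0.0021] z [ 0.0017  0.003  -1.    ] F [-1.6  4.8  5.1] T [ 0.56  0.23 -2.16] w 0.143
wrist screw_grip 0.66 [322.8 354.7] [ 0.5315 -0.1498  0.111 ]
```

jog_arm(increments=[{"slide": [0, 0, 0], "rotation": [0, 0, 4]}, {"slide": [0, 0, 0], "rotation": [0, 0, 4]}, {"slide": [0, 0, 0], "rotation": [0, 0, 4]}, {"slide": [0, 0, 0], "rotation": [0, 0, 4]}, {"slide": [0, 0, 0], "rotation": [0, 0, 4]}, {"slide": [0, 0, 0], "rotation": [0, 0, 0]}, {"slide": [0, 0, 0], "rotation": [0, 0, 0]}])

```text
time: 6.55
tool_pos: [0.5338, -0.1499, 0.0975]
tool_rot: [-0.0, 0.995, -0.104, 0.001]
contact_force: [-1.1, 2.9, 5.3]
gripper_width: 0.143
```

```bash
python3 look.py 6 wrist screw_grip
```

```text
t 6.55 p [ 0.5338 -0.1499  0.0975] x [ 0.9782 -0.2078  0.001 ] z [ 1.1e-03  6.0e-04 -1.0e+00] F [-1.1  2.9  5.3] T [ 0.34  0.19 -0.1 ] w 0.143
wrist screw_grip 0.64 [323.9 355.4] [ 0.5311 -0.1493  0.111 ]
```

View pics/wrist_6.png

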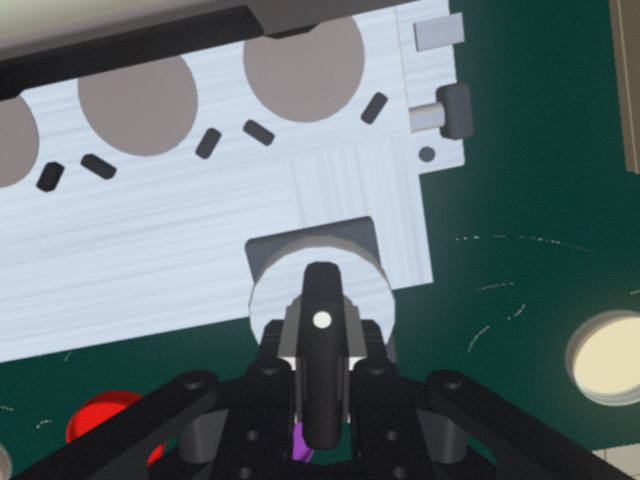

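jog_arm(increments=[{"slide": [0, 0, 0], "rotation": [0, 0, 5]}, {"slide": [0, 0, 0], "rotation": [0, 0, 5]}, {"slide": [0, 0, 0], "rotation": [0, 0, 5]}, {"slide": [0, 0, 0], "rotation": [0, 0, 5]}, {"slide": [0, 0, 0], "rotation": [0, 0, 5]}, {"slide": [0, 0, 0], "rotation": [0, 0, 5]}, {"slide": [0, 0, 0], "rotation": [0, 0, 5]}, {"slide": [0, 0, 0], "rotation": [0, 0, 5]}, {"slide": [0, 0, 0], "rotation": [0, 0, 5]}, {"slide": [0, 0, 0], "rotation": [0, 0, 5]}, {"slide": [0, 0, 0], "rotation": [0, 0, 5]}, {"slide": [0, 0, 0], "rotation": [0, 0, 5]}, {"slide": [0, 0, 0], "rotation": [0, 0, 0]}, {"slide": [0, 0, 0], "rotation": [0, 0, 0]}])

```text
time: 7.82
tool_pos: [0.5329, -0.1508, 0.0975]
tool_rot: [0.001, 0.809, -0.588, -0.0]
contact_force: [-5.0, -1.0, 6.5]
gripper_width: 0.146
```

```bash
python3 look.py 7 wrist screw_grip
```

```text
t 7.8167 p [ 0.5329 -0.1508  0.0975] x [ 3.090e-01 -9.511e-01  7.000e-04] z [-0.0015 -0.0012 -1.    ] F [-5.  -1.   6.5] T [-0.11  0.8  -0.09] w 0.146
```

View pics/wrist_7.png

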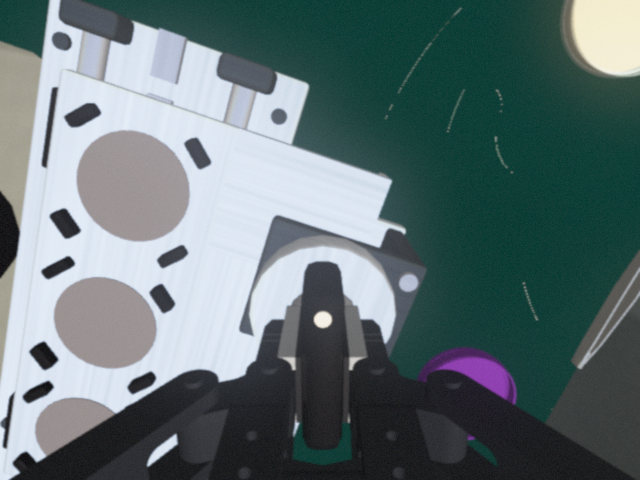

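jog_arm(fingers=1, increments=[{"slide": [0, 0, 0], "rotation": [0, 0, 0]}, {"slide": [0, 0, 0], "rotation": [0, 0, 0]}, {"slide": [0, 0, 0], "rotation": [0, 0, 0]}, {"slide": [0, 0, 0], "rotation": [0, 0, 0]}, {"slide": [0, 0, 0], "rotation": [0, 0, 0]}, {"slide": [0, 0, 0], "rotation": [0, 0, 0]}, {"slide": [0, 0, -25], "rotation": [0, 0, 0]}, {"slide": [0, 0, -35], "rotation": [0, 0, 0]}, {"slide": [0, 0, -35], "rotation": [0, 0, 6]}, {"slide": [0, 0, 0], "rotation": [0, 0, 6]}, {"slide": [0, 0, 0], "rotation": [0, 0, 6]}, {"slide": [-30, 0, 0], "rotation": [0, 0, 0]}, {"slide": [-30, 0, 0], "rotation": [0, 0, 0]}, {"slide": [-30, 0, 0], "rotation": [0, 0, 0]}, {"slide": [-30, 0, 0], "rotation": [0, 0, 0]}, {"slide": [-30, 0, 0], "rotation": [0, 0, 0]}, {"slide": [-30, 0, 0], "rotation": [0, 0, 0]}, {"slide": [-24, 0, 0], "rotation": [0, 0, 0]}, {"slide": [0, 0, 0], "rotation": [0, 0, 0]}, {"slide": [0, 0, 0], "rotation": [0, 0, 0]}])

```text
time: 9.58
tool_pos: [0.533, 0.0548, 0.1912]
tool_rot: [0.0, 0.708, -0.706, 0.0]
contact_force: [-0.5, -0.8, 0.2]
gripper_width: 1.003
```

```bash
python3 look.py 8 wrist,top screw_grip,handle_grip
```

```text
t 9.5833 p [0.533  0.0548 0.1912] x [ 3.e-03 -1.e+00  3.e-04] z [-1.e-04 -3.e-04 -1.e+00] F [-0.5 -0.8  0.2] T [ 0.01 -0.02 -0.05] w 1.003
wrist handle_grip 0.89 [323.4 229.8] [0.533  0.0546 0.056 ]
top screw_grip 0.76 [373.6 233.7] [ 0.5267 -0.1404  0.111 ]
top handle_grip 0.71 [297.6 237.3] [0.5293 0.0562 0.056 ]
top handle_grip 0.22 [478.5 283.3] [ 0.3999 -0.4119  0.056 ]
```

View pics/wrist_8.png

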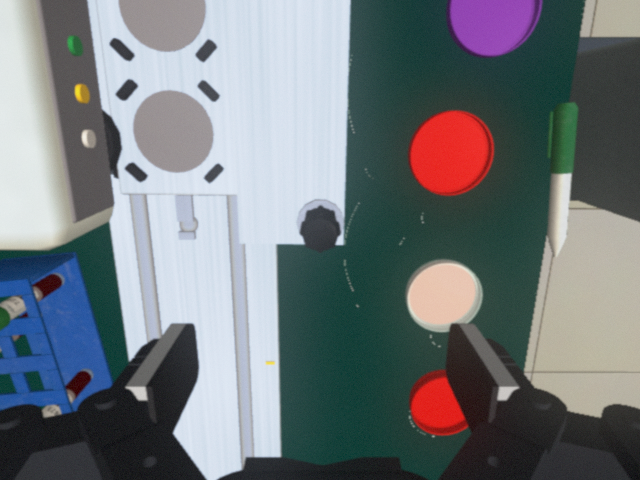

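jog_arm(increments=[{"slide": [0, 0, 37], "rotation": [0, 0, 0]}, {"slide": [0, 0, 37], "rotation": [0, 0, 0]}, {"slide": [0, 0, 37], "rotation": [0, 0, 0]}, {"slide": [0, 0, 25], "rotation": [0, 0, 0]}, {"slide": [0, 0, 9], "rotation": [0, 0, 0]}, {"slide": [0, 0, 0], "rotation": [0, 0, 0]}])

```text
time: 10.38
tool_pos: [0.5309, 0.0533, 0.0434]
tool_rot: [-0.002, -0.707, 0.707, 0.002]
contact_force: [0.2, 0.9, 0.1]
gripper_width: 0.999
```

jog_arm(fingers=0, increments=[{"slide": [0, 0, 0], "rotation": [0, 0, 0]}, {"slide": [0, 0, 0], "rotation": [0, 0, 0]}, {"slide": [0, 0, 0], "rotation": [0, 0, 0]}, {"slide": [0, 0, 0], "rotation": [0, 0, 0]}, {"slide": [0, 0, 0], "rotation": [0, 0, 0]}, {"slide": [0, 0, 0], "rotation": [0, 0, 0]}, {"slide": [0, 0, 0], "rotation": [0, 0, 0]}, {"slide": [0, 0, 0], "rotation": [0, 0, 0]}])

```text
time: 11.05
tool_pos: [0.5344, 0.0538, 0.048]
tool_rot: [-0.001, 0.707, -0.707, 0.001]
contact_force: [-0.9, -0.3, 5.5]
gripper_width: 0.255
```

```bash
python3 look.py 9 wrist handle_grip
```

```text
t 11.05 p [0.5344 0.0538 0.048 ] x [ 5.e-04 -1.e+00  1.e-04] z [ 2.6e-03 -1.0e-04 -1.0e+00] F [-0.9 -0.3  5.5] T [-0.01  0.11 -0.01] w 0.255
wrist handle_grip 0.55 [325.9 337.3] [0.534  0.0541 0.056 ]
```

View pics/wrist_9.png

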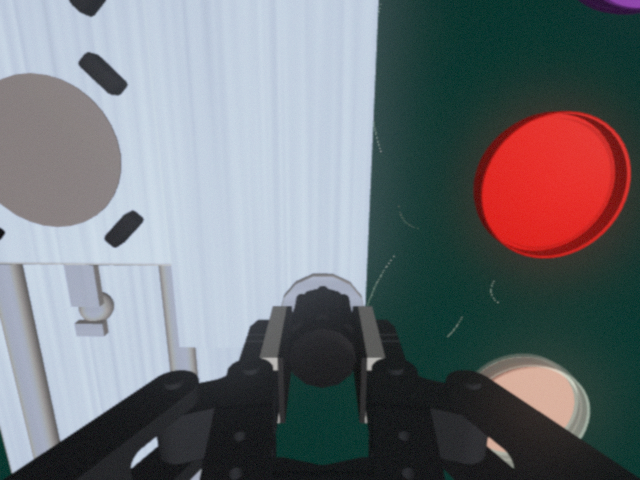

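jog_arm(increments=[{"slide": [-10, 0, 0], "rotation": [0, 0, 0]}, {"slide": [-15, 0, 0], "rotation": [0, 0, 0]}, {"slide": [-15, 0, 0], "rotation": [0, 0, 0]}, {"slide": [-15, 0, 0], "rotation": [0, 0, 0]}, {"slide": [-15, 0, 0], "rotation": [0, 0, 0]}, {"slide": [-15, 0, 0], "rotation": [0, 0, 0]}, {"slide": [-15, 0, 0], "rotation": [0, 0, 0]}, {"slide": [0, 0, 0], "rotation": [0, 0, 0]}])

```text
time: 11.82
tool_pos: [0.5349, 0.1221, 0.048]
tool_rot: [-0.019, 0.724, -0.689, -0.014]
contact_force: [5.6, 2.4, -1.1]
gripper_width: 0.261
```

```bash
python3 look.py 10 wrist,top handle_grip,seat_1
```

```text
t 11.8167 p [0.5349 0.1221 0.048 ] x [ 0.0503 -0.9976 -0.0468] z [ 0.0051  0.0471 -0.9989] F [ 5.6  2.4 -1.1] T [ 0.21 -0.84 -0.24] w 0.261
wrist handle_grip 0.57 [323.4 334.4] [0.5354 0.1208 0.056 ]
wrist seat_1 0.8 [ 44.1 134.6] [0.6367 0.0593 0.034 ]
top handle_grip 0.57 [272.2 238. ] [0.5287 0.1239 0.056 ]
top seat_1 0.8 [325.9 199. ] [ 0.6368 -0.0206  0.034 ]
top seat_1 0.7 [353.4 199.4] [ 0.6341 -0.0956  0.034 ]
top seat_1 0.6 [294.8 197.6] [0.6426 0.0644 0.034 ]
```

View pics/wrist_10.png

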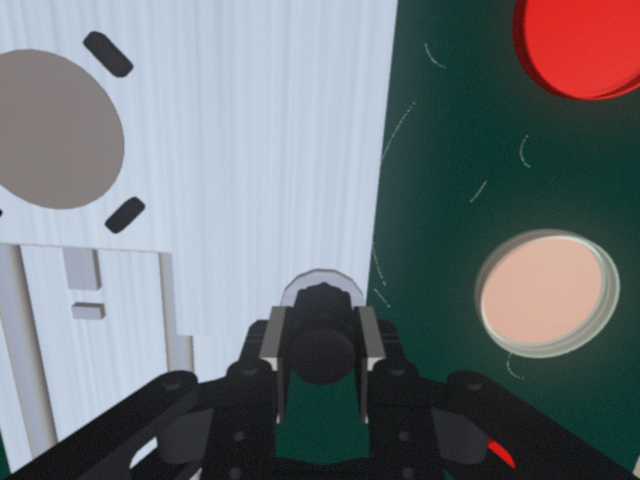

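jog_arm(increments=[{"slide": [0, 0, 0], "rotation": [0, 0, 0]}, {"slide": [0, 0, 0], "rotation": [0, 0, 0]}])

```text
time: 12.28
tool_pos: [0.5349, 0.1222, 0.0481]
tool_rot: [-0.019, 0.724, -0.689, -0.015]
contact_force: [6.5, 4.2, -0.6]
gripper_width: 0.256
```

```bash
python3 look.py 11 wrist handle_grip
```

```text
t 12.2833 p [0.5349 0.1222 0.0481] x [ 0.0492 -0.9976 -0.0478] z [ 0.005   0.0481 -0.9988] F [ 6.5  4.2 -0.6] T [ 0.3  -0.8  -0.25] w 0.256
wrist handle_grip 0.74 [324.  335.6] [0.5352 0.1215 0.056 ]
```

```bash
python3 -c "
from h import *
s=state();print(np.round(s['joint_pos'],3),np.round(s['joint_efforts'],1))"
```

```text
[0.064 0.051 1.94  0.052 1.142 3.135] [ -0.7 -33.9 -29.   -0.5   1.5  -0.2]
```

jog_arm(fingers=1, increments=[{"slide": [0, 0, 0], "rotation": [0, 0, 0]}, {"slide": [0, 0, 0], "rotation": [0, 0, 0]}, {"slide": [0, 0, 0], "rotation": [0, 0, 0]}, {"slide": [0, 0, 0], "rotation": [0, 0, 0]}, {"slide": [0, 0, 0], "rotation": [0, 0, 0]}, {"slide": [0, 0, 0], "rotation": [0, 0, 0]}, {"slide": [0, 0, 0], "rotation": [0, 0, 0]}, {"slide": [0, 0, -30], "rotation": [0, 0, 0]}, {"slide": [0, 0, -35], "rotation": [0, 0, -3]}, {"slide": [0, 0, -35], "rotation": [0, 0, -7]}, {"slide": [0, 0, 0], "rotation": [0, 0, -7]}, {"slide": [0, 0, 0], "rotation": [0, 0, -7]}, {"slide": [0, 0, 0], "rotation": [0, 0, -7]}, {"slide": [0, 0, 0], "rotation": [0, 0, -7]}, {"slide": [0, 0, 0], "rotation": [0, 0, -7]}, {"slide": [0, 0, 0], "rotation": [0, 0, -7]}, {"slide": [0, 0, 0], "rotation": [0, 0, 0]}])

```text
time: 13.8
tool_pos: [0.5325, 0.1168, 0.1467]
tool_rot: [-0.022, 0.953, -0.301, -0.008]
contact_force: [0.8, 0.6, 0.4]
gripper_width: 1.001
```

```bash
cat > to.py <<'E'
import sys
from h import *
p,r=pose(); s=state()
yaw=np.deg2rad(float(sys.argv[1])); T=np.array([float(v) for v in sys.argv[2].split(",")])
c,n=np.cos(yaw),np.sin(yaw)
Rt=np.array([[c,n,0],[n,-c,0],[0,0,-1]])
rv=np.rad2deg((r.inv()*Rot.from_matrix(Rt)).as_rotvec())
print("p",p.round(4),"q",np.round(s["joint_pos"],3),"F",np.round(s["contact_force"],1))
print("slide now",(r.inv().apply(T-p)*1e3).round(1),"rotvec",rv.round(2),"slide after rot",(Rt.T@(T-p)*1e3).round(1))
E
python3 to.py 90 0.534,0.122,0.15; python3 to.py 0 0.534,0.122,0.15
```

```text
p [0.5325 0.1168 0.1467] q [ 0.055 -0.075  1.885  0.048  1.331  2.226] F [0.8 0.6 0.4]
slide now [-1.9 -5.2 -3.1] rotvec [  -2.94   -1.43 -125.  ] slide after rot [ 5.2  1.5 -3.3]
p [0.5325 0.1168 0.1467] q [ 0.055 -0.075  1.885  0.048  1.331  2.226] F [0.8 0.6 0.4]
slide now [-1.9 -5.2 -3.1] rotvec [ -2.55   0.88 -35.03] slide after rot [ 1.5 -5.2 -3.3]
```

jog_arm(increments=[{"slide": [0, 0, 0], "rotation": [-0.51, 0.18, -7]}, {"slide": [0, 0, 0], "rotation": [-0.51, 0.18, -7]}, {"slide": [0, 0, 0], "rotation": [-0.51, 0.18, -7]}, {"slide": [0, 0, 0], "rotation": [-0.51, 0.18, -7]}, {"slide": [0, 0, 0], "rotation": [-0.51, 0.18, -7]}, {"slide": [0, 0, 0], "rotation": [0, 0, -7]}, {"slide": [0, 0, 0], "rotation": [0, 0, -7]}, {"slide": [0, 0, 0], "rotation": [0, 0, -7]}, {"slide": [0, 0, 0], "rotation": [0, 0, -7]}, {"slide": [0, 0, 0], "rotation": [0, 0, -7]}, {"slide": [0, 0, 0], "rotation": [0, 0, -7]}, {"slide": [0, 0, 0], "rotation": [0, 0, -7]}, {"slide": [0, 0, 0], "rotation": [0, 0, -7]}, {"slide": [0, 0, 0], "rotation": [0, 0, -7]}, {"slide": [0, 0, 0], "rotation": [0, 0, -7]}, {"slide": [0, 0, 0], "rotation": [0, 0, -7]}, {"slide": [0, 0, 0], "rotation": [0, 0, -7]}, {"slide": [0, 0, 0], "rotation": [0, 0, -6]}, {"slide": [0, 0, 0], "rotation": [0, 0, 0]}])

```text
time: 15.38
tool_pos: [0.5326, 0.1168, 0.1467]
tool_rot: [0.0, 0.708, 0.706, 0.0]
contact_force: [0.5, -0.2, -0.7]
gripper_width: 1.0
```

```bash
python3 look.py 12 wrist handle_grip; python3 to.py 90 0.534,0.122,0.045;
```

```text
t 15.3833 p [0.5326 0.1168 0.1467] x [ 0.0037  1.     -0.    ] z [ 2.e-04 -0.e+00 -1.e+00] F [ 0.5 -0.2 -0.7] T [0.02 0.01 0.02] w 1.0
wrist handle_grip 0.86 [329.  246.2] [0.5377 0.1206 0.056 ]
p [0.5326 0.1168 0.1467] q [ 0.079 -0.07   1.88  -0.     1.332  0.086] F [0.6 0.1 0.4]
slide now [  5.2   1.3 101.7] rotvec [ 0.02  0.   -0.39] slide after rot [  5.2   1.4 101.7]
```

View pics/wrist_12.png

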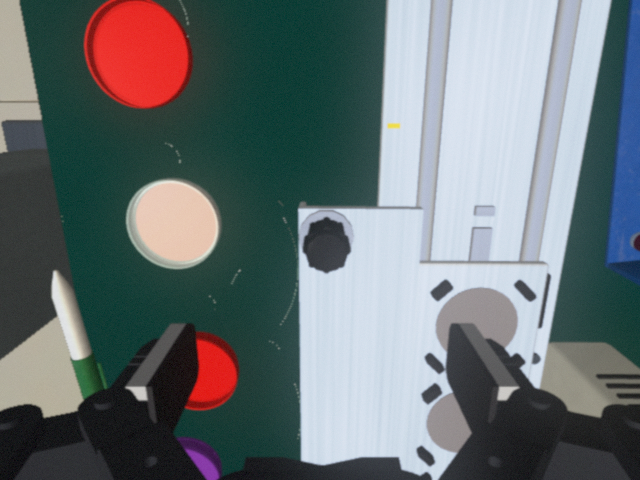

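jog_arm(increments=[{"slide": [5, 3, 20], "rotation": [0, 0, 0]}, {"slide": [0, 0, 35], "rotation": [0, 0, 0]}, {"slide": [0, 0, 35], "rotation": [0, 0, 0]}, {"slide": [0, 0, 10], "rotation": [0, 0, 0]}, {"slide": [0, 0, 0], "rotation": [0, 0, 0]}])

```text
time: 15.9
tool_pos: [0.5324, 0.1215, 0.0429]
tool_rot: [-0.002, 0.709, 0.705, -0.003]
contact_force: [-0.1, -0.1, 0.8]
gripper_width: 1.001
```

jog_arm(fingers=0, increments=[{"slide": [0, 0, 0], "rotation": [0, 0, 0]}, {"slide": [0, 0, 0], "rotation": [0, 0, 0]}, {"slide": [0, 0, 0], "rotation": [0, 0, 0]}, {"slide": [0, 0, 0], "rotation": [0, 0, 0]}, {"slide": [0, 0, 0], "rotation": [0, 0, 0]}, {"slide": [0, 0, 0], "rotation": [0, 0, 0]}, {"slide": [0, 0, 0], "rotation": [0, 0, 0]}, {"slide": [15, 0, 0], "rotation": [0, 0, 0]}, {"slide": [15, 0, 0], "rotation": [0, 0, 0]}, {"slide": [15, 0, 0], "rotation": [0, 0, 0]}, {"slide": [15, 0, 0], "rotation": [0, 0, 0]}, {"slide": [0, 0, 0], "rotation": [0, 0, 0]}])

```text
time: 16.9
tool_pos: [0.5356, 0.1842, 0.0486]
tool_rot: [-0.001, 0.708, 0.706, 0.001]
contact_force: [-5.2, 5.5, 8.2]
gripper_width: 0.258
```

```bash
python3 look.py 13 wrist,top handle_grip,seat_1; python3 to.py 90 0.534,0.324,0.045;
```

```text
t 16.9 p [0.5356 0.1842 0.0486] x [0.0018 1.     0.0025] z [-5.0e-04  2.5e-03 -1.0e+00] F [-5.2  5.5  8.2] T [ 0.8   1.04 -0.05] w 0.258
wrist handle_grip 0.85 [322.9 341.1] [0.537 0.183 0.056]
top handle_grip 0.98 [248.6 234.7] [0.5388 0.187  0.056 ]
top seat_1 0.7 [272.5 196.8] [0.6461 0.1257 0.034 ]
top seat_1 0.61 [331.1 195.7] [ 0.6457 -0.035   0.034 ]
top seat_1 0.59 [298.5 199.4] [0.6373 0.0543 0.034 ]
p [0.5356 0.184  0.0486] q [0.197 0.099 1.888 0.004 1.154 0.198] F [-4.9  6.1  7.3]
slide now [140.   -2.    4.2] rotvec [-0.02 -0.23 -0.14] slide after rot [140.   -1.6   3.6]
```

View pics/wrist_13.png

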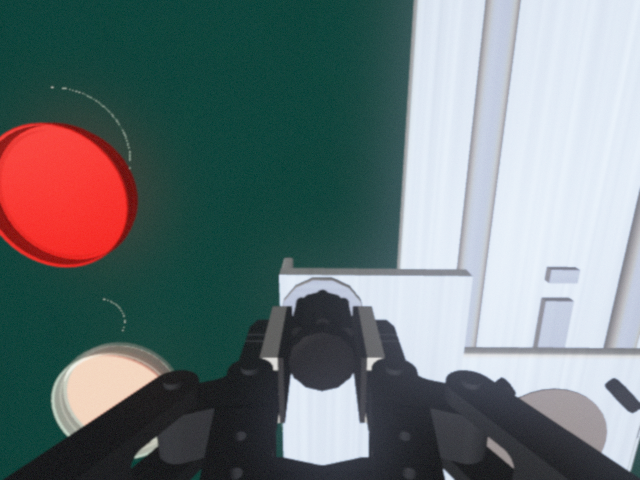

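jog_arm(increments=[{"slide": [15, 0, 0], "rotation": [0, 0, 0]}, {"slide": [15, 0, 0], "rotation": [0, 0, 0]}, {"slide": [15, 0, 0], "rotation": [0, 0, 0]}, {"slide": [15, 0, 0], "rotation": [0, 0, 0]}, {"slide": [15, 0, 0], "rotation": [0, 0, 0]}, {"slide": [15, 0, 0], "rotation": [0, 0, 0]}, {"slide": [15, 0, 0], "rotation": [0, 0, 0]}, {"slide": [15, 0, 0], "rotation": [0, 0, 0]}, {"slide": [10, 0, 0], "rotation": [0, 0, 0]}, {"slide": [5, 0, 0], "rotation": [0, 0, 0]}, {"slide": [0, 0, 0], "rotation": [0, 0, 0]}, {"slide": [0, 0, 0], "rotation": [0, 0, 0]}])

```text
time: 18.2
tool_pos: [0.5369, 0.3184, 0.0486]
tool_rot: [-0.0, 0.708, 0.706, 0.002]
contact_force: [-0.9, 3.8, 5.6]
gripper_width: 0.256
```

```bash
python3 look.py 14 wrist,top handle_grip,seat_1; python3 to.py 90 0.534,0.324,0.045;
```

```text
t 18.2 p [0.5369 0.3184 0.0486] x [0.0024 1.     0.0031] z [ 0.0022  0.0031 -1.    ] F [-0.9  3.8  5.6] T [0.49 0.57 0.02] w 0.256
wrist handle_grip 0.89 [324.4 343.5] [0.5388 0.3162 0.056 ]
top handle_grip 0.9 [197.5 237. ] [0.5353 0.3241 0.056 ]
top seat_1 0.92 [228.6 201.9] [0.6344 0.2466 0.034 ]
top seat_1 0.71 [280.4 200.4] [0.6356 0.104  0.034 ]
top seat_1 0.61 [256.  200.3] [0.6373 0.1711 0.034 ]
p [0.5369 0.3183 0.0486] q [0.415 0.223 1.748 0.002 1.167 0.417] F [-1.6  3.4  5.4]
slide now [ 5.7 -2.9  3.6] rotvec [ 0.13 -0.2  -0.15] slide after rot [ 5.7 -2.9  3.6]
```

View pics/top_14.png

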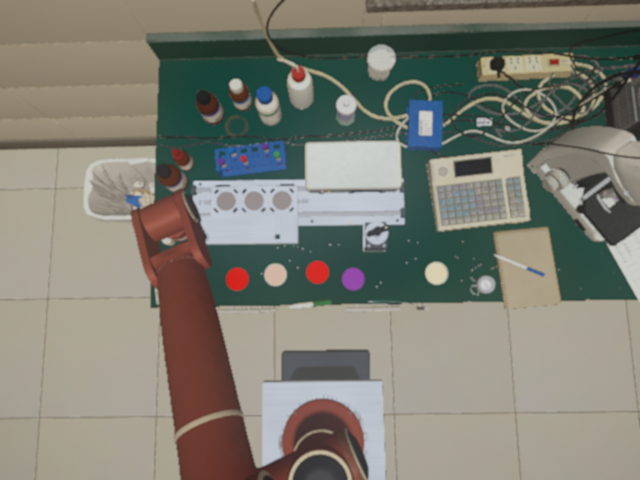

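jog_arm(increments=[{"slide": [2, 0, 0], "rotation": [0, 0, 0]}, {"slide": [2, 0, 0], "rotation": [0, 0, 0]}, {"slide": [0, 0, 0], "rotation": [0, 0, 0]}, {"slide": [0, 0, 0], "rotation": [0, 0, 0]}])

```text
time: 18.83
tool_pos: [0.5369, 0.3209, 0.0486]
tool_rot: [0.0, 0.708, 0.706, 0.001]
contact_force: [-1.8, -0.4, 7.2]
gripper_width: 0.258
```

jog_arm(increments=[{"slide": [2, 0, 0], "rotation": [0, 0, 0]}, {"slide": [0, 0, 0], "rotation": [0, 0, 0]}, {"slide": [0, 0, 0], "rotation": [0, 0, 0]}])

```text
time: 19.08
tool_pos: [0.5369, 0.3233, 0.0486]
tool_rot: [0.0, 0.708, 0.706, 0.001]
contact_force: [-1.7, 0.8, 5.5]
gripper_width: 0.261
```

```bash
python3 look.py 15 wrist handle_grip
```

```text
t 19.0833 p [0.5369 0.3233 0.0486] x [0.0028 1.     0.0016] z [ 0.0019  0.0016 -1.    ] F [-1.7  0.8  5.5] T [0.18 0.56 0.02] w 0.261
wrist handle_grip 0.78 [324.5 343.4] [0.5389 0.3213 0.056 ]
```

jog_arm(increments=[{"slide": [2, 0, 0], "rotation": [0, 0, 0]}, {"slide": [0, 0, 0], "rotation": [0, 0, 0]}, {"slide": [0, 0, 0], "rotation": [0, 0, 0]}])

```text
time: 19.43
tool_pos: [0.5369, 0.325, 0.0486]
tool_rot: [0.0, 0.708, 0.706, 0.001]
contact_force: [-2.4, -1.4, 6.9]
gripper_width: 0.256
```

```bash
python3 to.py 90 0.534,0.324,0.045
```

```text
p [0.5369 0.325  0.0486] q [ 0.426  0.231  1.738 -0.     1.17   0.429] F [-2.4 -1.4  6.9]
slide now [-1.  -2.9  3.6] rotvec [ 0.1  -0.04 -0.15] slide after rot [-1.  -2.9  3.6]
```

jog_arm(increments=[{"slide": [2, 0, 0], "rotation": [0, 0, 0]}, {"slide": [0, 0, 0], "rotation": [0, 0, 0]}, {"slide": [0, 0, 0], "rotation": [0, 0, 0]}])

```text
time: 19.68
tool_pos: [0.5369, 0.3255, 0.0486]
tool_rot: [0.001, 0.708, 0.706, -0.0]
contact_force: [-2.2, -6.5, 9.0]
gripper_width: 0.257
```

```bash
python3 to.py 90 0.534,0.324,0.045
```

```text
p [0.5369 0.3255 0.0486] q [ 0.428  0.233  1.736 -0.003  1.172  0.431] F [-2.2 -6.5  9. ]
slide now [-1.5 -3.   3.6] rotvec [ 0.07  0.15 -0.14] slide after rot [-1.5 -2.9  3.6]
```

jog_arm(fingers=1, increments=[{"slide": [-2, 0, 0], "rotation": [0, 0, 0]}, {"slide": [0, 0, 0], "rotation": [0, 0, 0]}, {"slide": [0, 0, 0], "rotation": [0, 0, 0]}, {"slide": [0, 0, 0], "rotation": [0, 0, 0]}, {"slide": [0, 0, 0], "rotation": [0, 0, 0]}, {"slide": [0, 0, 0], "rotation": [0, 0, 0]}, {"slide": [0, 0, 0], "rotation": [0, 0, 0]}, {"slide": [0, 0, -35], "rotation": [0, 0, 0]}, {"slide": [0, 0, -35], "rotation": [0, 0, 0]}, {"slide": [0, 0, -40], "rotation": [0, 0, 0]}, {"slide": [-35, -10, 0], "rotation": [0, 0, 0]}, {"slide": [-35, -10, 0], "rotation": [0, 0, 0]}, {"slide": [-35, -15, 0], "rotation": [0, 0, 0]}, {"slide": [-35, -25, 0], "rotation": [0, 0, 0]}, {"slide": [-35, -20, 0], "rotation": [0, 0, 0]}, {"slide": [-29, -20, 0], "rotation": [0, 0, 0]}, {"slide": [0, 0, 0], "rotation": [0, 0, 0]}, {"slide": [0, 0, 0], "rotation": [0, 0, 0]}])

```text
time: 21.18
tool_pos: [0.4358, 0.1212, 0.1566]
tool_rot: [0.0, 0.709, 0.705, 0.001]
contact_force: [-0.2, 0.4, -1.3]
gripper_width: 0.999
```

```bash
python3 look.py 16 wrist,top,scene pink_dish_a_mid,handle_grip,seat_1; python3 to.py 90 0.437,0.121,0.0
```

```text
t 21.1833 p [0.4358 0.1212 0.1566] x [4.7e-03 1.0e+00 3.0e-04] z [ 1.3e-03  3.0e-04 -1.0e+00] F [-0.2  0.4 -1.3] T [ 0.02 -0.03  0.03] w 0.999
wrist pink_dish_a_mid 0.79 [315.7 226.8] [0.4327 0.1211 0.0075]
wrist pink_dish_a_mid 0.75 [302.1 466.8] [ 0.4192 -0.09    0.0075]
wrist pink_dish_a_mid 0.7 [326.6 365.5] [0.4402 0.0089 0.0075]
wrist seat_1 0.67 [627.  256.6] [0.6371 0.1068 0.034 ]
top pink_dish_a_mid 0.61 [350.3 280.8] [ 0.4145 -0.0826  0.0075]
top pink_dish_a_mid 0.58 [316.  271.8] [0.4405 0.0101 0.0075]
top pink_dish_a_mid 0.47 [273.1 275.5] [0.4324 0.1274 0.0075]
top pink_dish_a_mid 0.47 [236.  277.8] [0.4278 0.2291 0.0075]
top handle_grip 0.87 [196.6 238.3] [0.5318 0.3265 0.056 ]
top seat_1 0.91 [277.4 198.7] [0.6405 0.1122 0.034 ]
top seat_1 0.75 [222.5 197.9] [0.646  0.2636 0.034 ]
top seat_1 0.57 [249.3 198. ] [0.6442 0.1896 0.034 ]
scene pink_dish_a_mid 0.88 [300.3 334.5] [0.4175 0.2224 0.0075]
scene pink_dish_a_mid 0.86 [316.6 306.2] [0.4491 0.1061 0.0075]
scene pink_dish_a_mid 0.81 [336.9 289.1] [0.4441 0.0083 0.0075]
scene pink_dish_a_mid 0.57 [361.  277.3] [ 0.4144 -0.084   0.0075]
scene handle_grip 0.97 [246.5 324.2] [0.5335 0.3176 0.056 ]
scene seat_1 0.98 [233.6 303.2] [0.6372 0.2694 0.034 ]
scene seat_1 0.84 [275.9 274.1] [0.6227 0.0958 0.034 ]
scene seat_1 0.57 [253.2 286.8] [0.6396 0.1825 0.034 ]
p [0.4365 0.1223 0.1566] q [ 0.109 -0.321  2.077 -0.     1.385  0.111] F [ 0.1 -0.2  0.8]
slide now [ -1.3   0.5 156.6] rotvec [ 0.    0.   -0.11] slide after rot [ -1.3   0.5 156.6]
```

View pics/wrist_16.png

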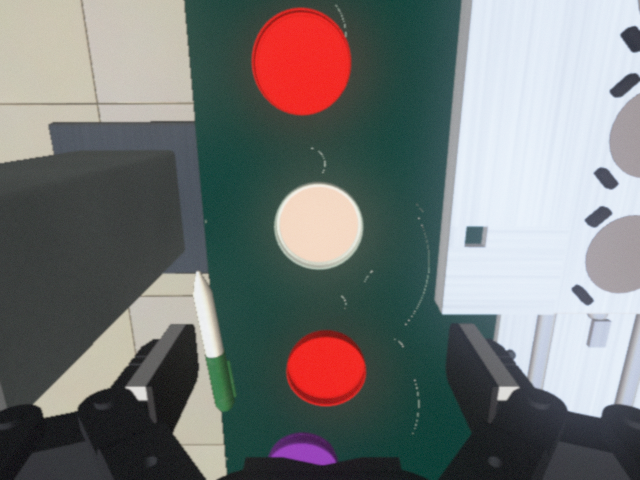

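View pics/top_16.png

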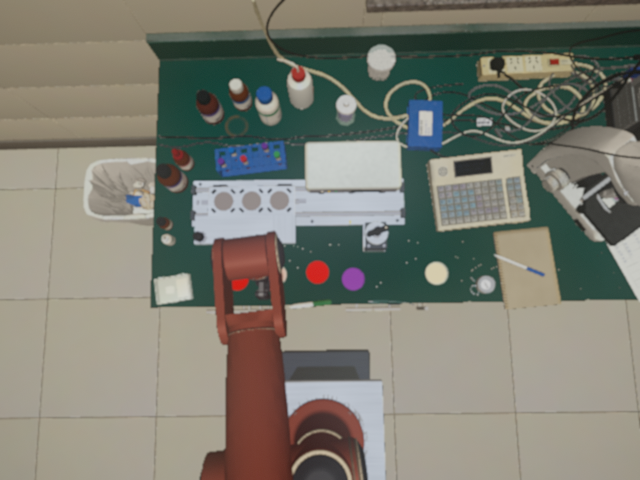

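jog_arm(increments=[{"slide": [-1, -1.5, 35], "rotation": [0, 0, 0]}, {"slide": [0, 0, 40], "rotation": [0, 0, 0]}, {"slide": [0, 0, 40], "rotation": [0, 0, 0]}, {"slide": [0, 0, 20], "rotation": [0, 0, 0]}, {"slide": [0, 0, 15], "rotation": [0, 0, 0]}, {"slide": [0, 0, 0], "rotation": [0, 0, 0]}, {"slide": [0, 0, 0], "rotation": [0, 0, 0]}])

```text
time: 22.37
tool_pos: [0.4344, 0.1211, 0.0061]
tool_rot: [-0.001, 0.708, 0.706, -0.001]
contact_force: [-0.1, 0.1, 0.2]
gripper_width: 0.996
```

```bash
python3 look.py 17 wrist pink_dish_a_mid; python3 to.py 90 0.437,0.121,0.0
```

```text
t 22.3667 p [0.4344 0.1211 0.0061] x [ 2.3e-03  1.0e+00 -2.0e-04] z [-1.7e-03 -2.0e-04 -1.0e+00] F [-0.1  0.1  0.2] T [0.04 0.02 0.01] w 0.996
wrist pink_dish_a_mid 0.95 [285.4   8.3] [0.4248 0.2274 0.0075]
wrist pink_dish_a_mid 0.57 [318.8 327.3] [0.4342 0.1223 0.0075]
p [0.4363 0.1213 0.0082] q [ 0.107 -0.106  2.172 -0.     1.072  0.109] F [0.8 0.6 0.5]
slide now [-0.3  0.7  8.2] rotvec [ 0.16 -0.01 -0.13] slide after rot [-0.3  0.7  8.2]
```

View pics/wrist_17.png

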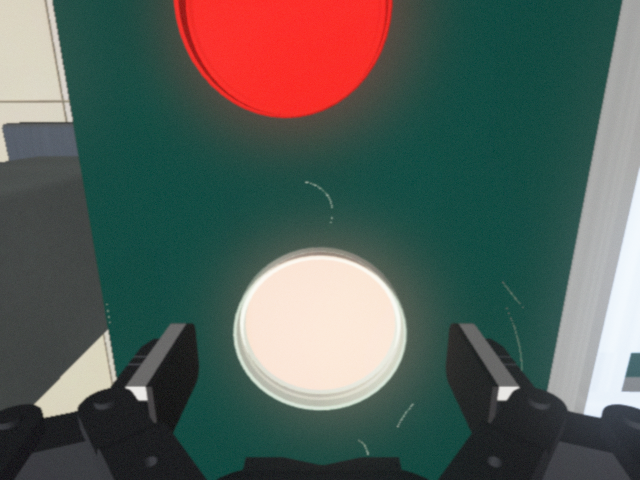

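jog_arm(fingers=0, increments=[{"slide": [1, -1, 6], "rotation": [0, 0, 0]}, {"slide": [0, 0, 0], "rotation": [0, 0, 0]}, {"slide": [0, 0, 0], "rotation": [0, 0, 0]}, {"slide": [0, 0, 0], "rotation": [0, 0, 0]}, {"slide": [0, 0, 0], "rotation": [0, 0, 0]}, {"slide": [0, 0, 0], "rotation": [0, 0, 0]}, {"slide": [0, 0, 0], "rotation": [0, 0, 0]}])

```text
time: 23.05
tool_pos: [0.4352, 0.1224, 0.002]
tool_rot: [0.001, 0.708, 0.706, 0.001]
contact_force: [0.3, 0.8, 5.9]
gripper_width: 0.677
```

```bash
python3 look.py 18 wrist pink_dish_a_mid; python3 to.py 90 0.437,0.121,0.0
```

```text
t 23.05 p [0.4352 0.1224 0.002 ] x [2.3e-03 1.0e+00 4.0e-04] z [ 2.7e-03  4.0e-04 -1.0e+00] F [0.3 0.8 5.9] T [0.06 0.19 0.01] w 0.677
wrist pink_dish_a_mid 0.89 [324.8 336.8] [0.4372 0.1219 0.0075]
wrist pink_dish_a_mid 0.87 [280.6  12. ] [0.4245 0.2268 0.0075]
p [0.4351 0.1223 0.002 ] q [ 0.109 -0.095  2.176  0.     1.059  0.111] F [-0.1  1.   6.2]
slide now [-1.3  1.9  2. ] rotvec [ 0.15 -0.02 -0.13] slide after rot [-1.3  1.9  2. ]
```

View pics/wrist_18.png

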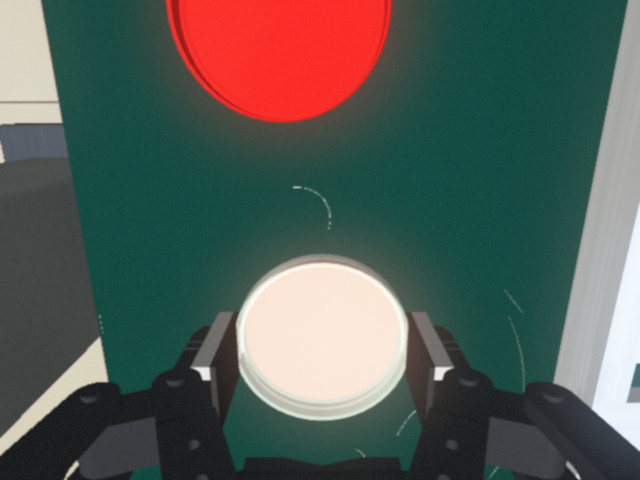

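jog_arm(increments=[{"slide": [0, 0, -20], "rotation": [0, 0, 0]}, {"slide": [0, 0, -35], "rotation": [0, 0, 0]}, {"slide": [0, 0, -35], "rotation": [0, 0, 0]}, {"slide": [0, 0, -35], "rotation": [0, 0, 0]}, {"slide": [10, 30, 0], "rotation": [0, 0, 0]}, {"slide": [10, 35, 0], "rotation": [0, 0, 0]}, {"slide": [10, 35, 0], "rotation": [0, 0, 0]}, {"slide": [10, 35, 0], "rotation": [0, 0, 0]}, {"slide": [10, 35, 0], "rotation": [0, 0, 0]}, {"slide": [12, 30, 0], "rotation": [0, 0, 0]}, {"slide": [0, 0, 0], "rotation": [0, 0, 0]}, {"slide": [0, 0, 0], "rotation": [0, 0, 0]}])

```text
time: 24.15
tool_pos: [0.6345, 0.1839, 0.1243]
tool_rot: [-0.0, 0.708, 0.706, -0.001]
contact_force: [-1.2, -0.7, -0.2]
gripper_width: 0.679
```

```bash
python3 look.py 19 wrist,top pink_dish_a_mid,seat_1; python3 to.py 90 0.636,0.184,0.0
```

```text
t 24.15 p [0.6345 0.1839 0.1243] x [ 2.e-03  1.e+00 -5.e-04] z [-1.8e-03 -5.0e-04 -1.0e+00] F [-1.2 -0.7 -0.2] T [-0.02  0.02 -0.01] w 0.679
wrist pink_dish_a_mid 0.89 [322.6 337.2] [0.6357 0.1145 0.0075]
wrist pink_dish_a_mid 0.64 [ 63.2 460.6] [0.4396 0.0101 0.0075]
wrist seat_1 0.93 [322.5 110.2] [0.6358 0.2618 0.034 ]
wrist seat_1 0.82 [323.7 250.2] [0.6364 0.1853 0.034 ]
top pink_dish_a_mid 0.75 [352.7 278.9] [ 0.4195 -0.0892  0.0075]
top pink_dish_a_mid 0.6 [318.7 274.7] [0.4324 0.0029 0.0075]
top seat_1 0.73 [250.2 200.2] [0.6379 0.1871 0.034 ]
top seat_1 0.67 [276.8 198.9] [0.64   0.1139 0.034 ]
top seat_1 0.63 [221.5 199.6] [0.6413 0.2663 0.034 ]
p [0.6333 0.1834 0.1261] q [ 0.169  0.213  1.618 -0.     1.31   0.172] F [ 0.2 -0.6 -0.7]
slide now [  0.6   2.7 126.1] rotvec [ 0.03  0.   -0.14] slide after rot [  0.6   2.7 126.1]
```

View pics/wrist_19.png

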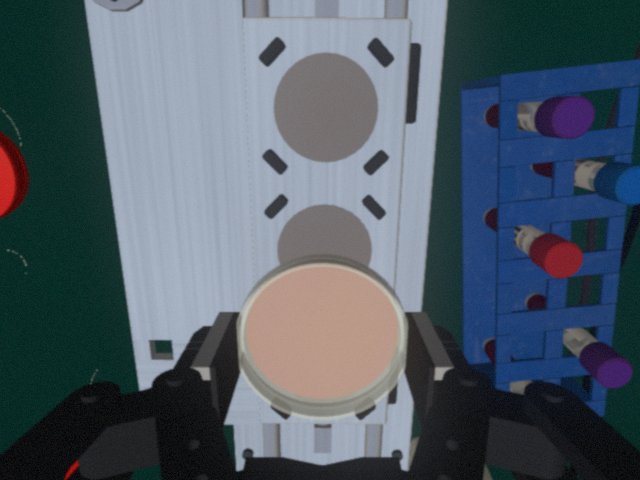

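```bash
python3 - <<'E'
from h import *
d=optics.grab_frame("wrist")
p,r=pose();print(p)
print("seat3",ray(d,(326,107),.034),"seat2",ray(d,(324.5,250),.034),"dish mid",ray(d,(323,337),p[2]+.0055),"cl",[ray(d,c,.042).round(4) for c in [(272,52),(381,52),(275,161),(376,161),(276,207),(373,207)]])
E
```

```text
[0.63341111 0.18346972 0.12619898]
seat3 [0.63668218 0.26294791 0.034     ] seat2 [0.63585551 0.18443149 0.034     ] dish mid [0.6346729  0.18293216 0.13169898] cl [array([0.6103, 0.2884, 0.042 ]), array([0.6634, 0.2883, 0.042 ]), array([0.6099, 0.236 , 0.042 ]), array([0.6628, 0.2359, 0.042 ]), array([0.6096, 0.2115, 0.042 ]), array([0.662 , 0.2114, 0.042 ])]
```

jog_arm(increments=[{"slide": [2, 1.5, 20], "rotation": [0, 0, 0]}, {"slide": [0, 0, 30], "rotation": [0, 0, 0]}, {"slide": [0, 0, 15], "rotation": [0, 0, 0]}, {"slide": [0, 0, 10], "rotation": [0, 0, 0]}, {"slide": [0, 0, 5], "rotation": [0, 0, 0]}, {"slide": [0, 0, 0], "rotation": [0, 0, 0]}, {"slide": [0, 0, 0], "rotation": [0, 0, 0]}])

```text
time: 25.08
tool_pos: [0.6362, 0.1857, 0.0467]
tool_rot: [0.0, 0.708, 0.706, 0.001]
contact_force: [0.3, -0.3, -0.1]
gripper_width: 0.677
```

```bash
python3 look.py 20 wrist pink_dish_a_mid,seat_1; python3 to.py 90 0.635,0.1855,0.036
```

```text
t 25.0833 p [0.6362 0.1857 0.0467] x [2.4e-03 1.0e+00 2.0e-04] z [ 1.6e-03  2.0e-04 -1.0e+00] F [ 0.3 -0.3 -0.1] T [ 0.01  0.01 -0.04] w 0.677
wrist seat_1 0.86 [319.3 469.3] [0.6359 0.1074 0.034 ]
wrist seat_1 0.81 [320.7 113.2] [0.637  0.2623 0.034 ]
p [0.6368 0.1859 0.0475] q [ 0.172  0.307  1.648 -0.     1.183  0.174] F [ 0.4 -0.2 -0.2]
slide now [-0.4 -1.8 11.5] rotvec [ 0.18 -0.03 -0.13] slide after rot [-0.4 -1.8 11.5]
```

View pics/wrist_20.png

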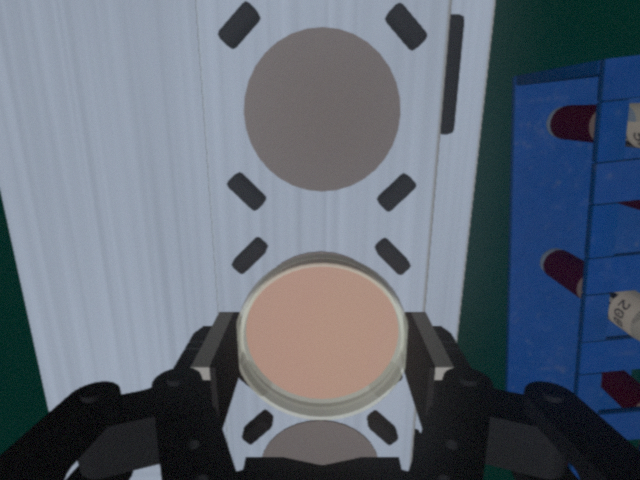

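jog_arm(increments=[{"slide": [0, 0, 5], "rotation": [0, 0, 0]}, {"slide": [0, 0, 4], "rotation": [0, 0, 0]}, {"slide": [0, 0, 2], "rotation": [0, 0, 0]}, {"slide": [0, 0, 0], "rotation": [0, 0, 0]}, {"slide": [0, 0, 0], "rotation": [0, 0, 0]}])

```text
time: 25.65
tool_pos: [0.636, 0.1857, 0.036]
tool_rot: [0.0, 0.708, 0.706, 0.0]
contact_force: [-3.0, -0.6, 5.9]
gripper_width: 0.677
```

```bash
python3 look.py 21 wrist seat_1; python3 to.py 90 0.635,0.1855,0.036
```

```text
t 25.65 p [0.636  0.1857 0.036 ] x [ 2.2e-03  1.0e+00 -1.0e-04] z [ 8.e-04 -1.e-04 -1.e+00] F [-3.  -0.6  5.9] T [-0.12  0.39 -0.  ] w 0.677
wrist seat_1 0.69 [320.5 111.7] [0.6367 0.2628 0.034 ]
p [0.636  0.1857 0.036 ] q [ 0.172  0.321  1.652 -0.     1.167  0.174] F [-2.4 -0.4  5.4]
slide now [-0.2 -1.   0. ] rotvec [ 0.05  0.01 -0.13] slide after rot [-0.2 -1.   0. ]
```

View pics/wrist_21.png

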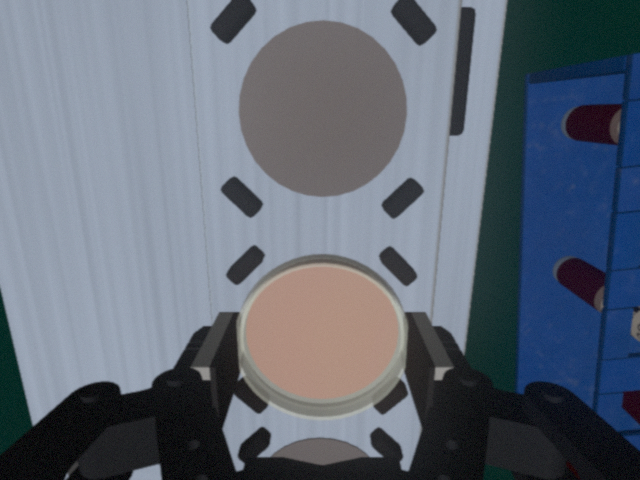

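jog_arm(fingers=1, increments=[{"slide": [0, 0, 0], "rotation": [0, 0, 0]}, {"slide": [0, 0, 0], "rotation": [0, 0, 0]}, {"slide": [0, 0, 0], "rotation": [0, 0, 0]}, {"slide": [0, 0, 0], "rotation": [0, 0, 0]}, {"slide": [0, 0, 0], "rotation": [0, 0, 0]}, {"slide": [0, 0, -20], "rotation": [0, 0, 0]}, {"slide": [0, 0, -30], "rotation": [0, 0, 0]}, {"slide": [0, 0, -35], "rotation": [0, 0, 0]}, {"slide": [0, 0, -35], "rotation": [0, 0, 0]}, {"slide": [0, -30, 0], "rotation": [0, 0, 0]}, {"slide": [0, -35, 0], "rotation": [0, 0, 0]}, {"slide": [0, -35, 0], "rotation": [0, 0, 0]}, {"slide": [0, -35, 0], "rotation": [0, 0, 0]}, {"slide": [-10, -35, 0], "rotation": [0, 0, 0]}, {"slide": [-30, -25, 0], "rotation": [0, 0, 0]}, {"slide": [0, 0, 0], "rotation": [0, 0, 0]}])

```text
time: 27.08
tool_pos: [0.4351, 0.1439, 0.1523]
tool_rot: [-0.001, 0.708, 0.706, -0.002]
contact_force: [0.2, -0.7, -1.1]
gripper_width: 1.004
```

jog_arm(increments=[{"slide": [-35, 0, 0], "rotation": [0, 0, 0]}, {"slide": [-35, 0, 0], "rotation": [0, 0, 0]}, {"slide": [-35, 0, 0], "rotation": [0, 0, 0]}, {"slide": [-35, 0, 0], "rotation": [0, 0, 0]}, {"slide": [-35, 0, 0], "rotation": [0, 0, 0]}, {"slide": [-35, 0, 0], "rotation": [0, 0, 0]}, {"slide": [-35, 0, 0], "rotation": [0, 0, 0]}, {"slide": [-35, 0, 0], "rotation": [0, 0, 0]}, {"slide": [-35, 0, 0], "rotation": [0, 0, 0]}, {"slide": [-35, 0, 0], "rotation": [0, 0, 0]}, {"slide": [-35, 0, 0], "rotation": [0, 0, 0]}, {"slide": [-35, 0, 0], "rotation": [0, 0, 0]}, {"slide": [-35, -5, 0], "rotation": [0, 0, 0]}, {"slide": [0, 0, 0], "rotation": [0, 0, 0]}, {"slide": [0, 0, 0], "rotation": [0, 0, 0]}])

```text
time: 28.33
tool_pos: [0.4341, -0.3103, 0.1546]
tool_rot: [-0.0, 0.709, 0.705, 0.0]
contact_force: [-0.4, -0.5, 0.0]
gripper_width: 1.0
```

```bash
python3 look.py 22 wrist,top,scene tan_dish_a_mid,seat_1; python3 to.py 90 0.43,-0.32,0.0
```

```text
t 28.3333 p [ 0.4341 -0.3103  0.1546] x [5.5e-03 1.0e+00 5.0e-04] z [ 3.e-04  5.e-04 -1.e+00] F [-0.4 -0.5  0. ] T [-0.01  0.    0.01] w 1.0
top seat_1 0.97 [278.8 199.9] [0.6371 0.1084 0.034 ]
top seat_1 0.96 [249.5 201.5] [0.6343 0.189  0.034 ]
top seat_1 0.78 [223.7 200.1] [0.6398 0.2602 0.034 ]
scene seat_1 0.93 [271.1 276.5] [0.6272 0.1135 0.034 ]
scene seat_1 0.92 [236.4 303.8] [0.6289 0.266  0.034 ]
scene seat_1 0.64 [209.7 353.9] [0.5528 0.4421 0.034 ]
scene seat_1 0.56 [254.2 285.7] [0.6406 0.177  0.034 ]
p [ 0.4347 -0.3081  0.1548] q [-0.757 -0.109  1.902  0.     1.348 -0.755] F [-0.4  0.4 -0.2]
slide now [-11.9  -4.7 154.8] rotvec [ 0.03  0.01 -0.06] slide after rot [-11.9  -4.7 154.8]
```

View pics/wrist_22.png

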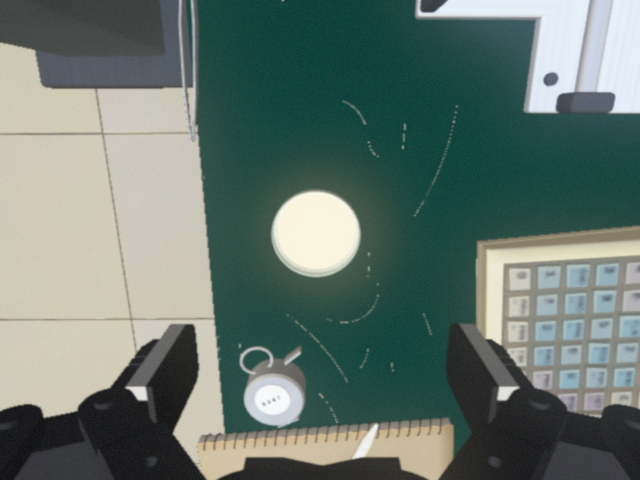

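View pics/top_22.png

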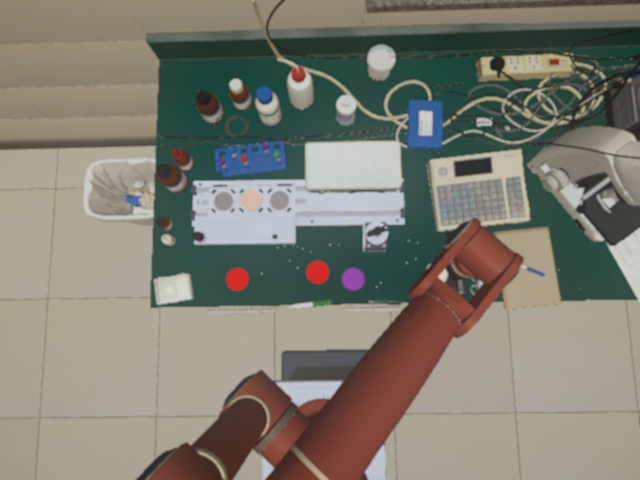

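```bash
python3 - <<'E'
from h import *
d=optics.grab_frame("wrist")
print(pose()[0],ray(d,(316,233),.009), [ (round(m["score"],2),m["bbox"]) for m in silhouettes("tan_dish_a_mid","wrist")])
E
```

```text
[ 0.43460365 -0.30831293  0.15481057] [ 0.43165475 -0.31195229  0.009     ] []
```

jog_arm(increments=[{"slide": [-3, -2.5, 37], "rotation": [0, 0, 0]}, {"slide": [0, 0, 40], "rotation": [0, 0, 0]}, {"slide": [0, 0, 40], "rotation": [0, 0, 0]}, {"slide": [0, 0, 20], "rotation": [0, 0, 0]}, {"slide": [0, 0, 10], "rotation": [0, 0, 0]}, {"slide": [0, 0, 0], "rotation": [0, 0, 0]}, {"slide": [0, 0, 0], "rotation": [0, 0, 0]}])

```text
time: 29.47
tool_pos: [0.4325, -0.3123, 0.0085]
tool_rot: [0.001, 0.708, 0.706, 0.0]
contact_force: [0.2, -0.4, 0.5]
gripper_width: 1.0
```

```bash
python3 look.py 23 wrist tan_dish_a_mid; python3 to.py 90 0.432,-0.311,0.002
```

```text
t 29.4667 p [ 0.4325 -0.3123  0.0085] x [ 2.2e-03  1.0e+00 -7.0e-04] z [ 1.e-03 -7.e-04 -1.e+00] F [ 0.2 -0.4  0.5] T [0.03 0.03 0.02] w 1.0
wrist tan_dish_a_mid 0.48 [315.6 328.6] [ 0.4312 -0.3129  0.0075]
p [ 0.4335 -0.3133  0.0102] q [-0.765  0.086  1.978  0.     1.073 -0.763] F [ 0.2  1.1 -0.6]
slide now [ 2.3 -1.6  8.1] rotvec [ 0.2   0.18 -0.13] slide after rot [ 2.3 -1.5  8.2]
```

View pics/wrist_23.png

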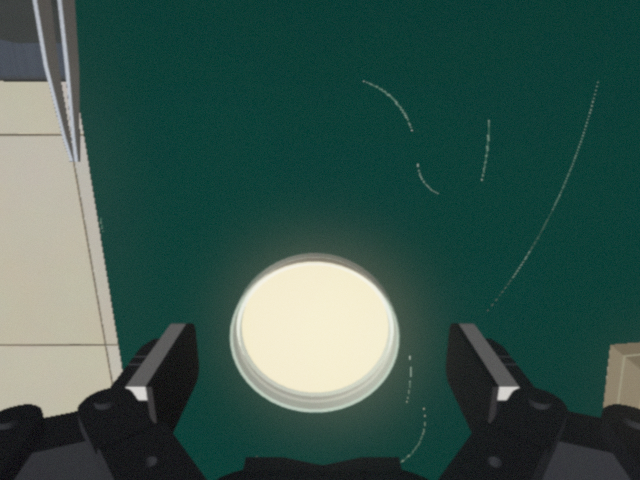

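jog_arm(fingers=0, increments=[{"slide": [0, -2.5, 8], "rotation": [0, 0, 0]}, {"slide": [0, 0, 0], "rotation": [0, 0, 0]}, {"slide": [0, 0, 0], "rotation": [0, 0, 0]}, {"slide": [0, 0, 0], "rotation": [0, 0, 0]}, {"slide": [0, 0, 0], "rotation": [0, 0, 0]}, {"slide": [0, 0, 0], "rotation": [0, 0, 0]}, {"slide": [0, 0, 0], "rotation": [0, 0, 0]}])

```text
time: 30.15
tool_pos: [0.4301, -0.3125, 0.0008]
tool_rot: [0.001, 0.708, 0.706, 0.0]
contact_force: [-1.2, -0.8, 5.9]
gripper_width: 0.676
```

```bash
python3 look.py 24 wrist tan_dish_a_mid; python3 to.py 90 0.432,-0.311,0.002
```

```text
t 30.15 p [ 0.4301 -0.3125  0.0008] x [ 0.0024  1.     -0.0013] z [ 0.0015 -0.0013 -1.    ] F [-1.2 -0.8  5.9] T [-0.03  0.19 -0.02] w 0.676
p [ 0.4301 -0.3125  0.0007] q [-0.769  0.096  1.986  0.     1.057 -0.766] F [-1.2  0.6  5.5]
slide now [ 1.5  1.9 -1.3] rotvec [ 0.08  0.07 -0.14] slide after rot [ 1.5  1.9 -1.3]
```

View pics/wrist_24.png

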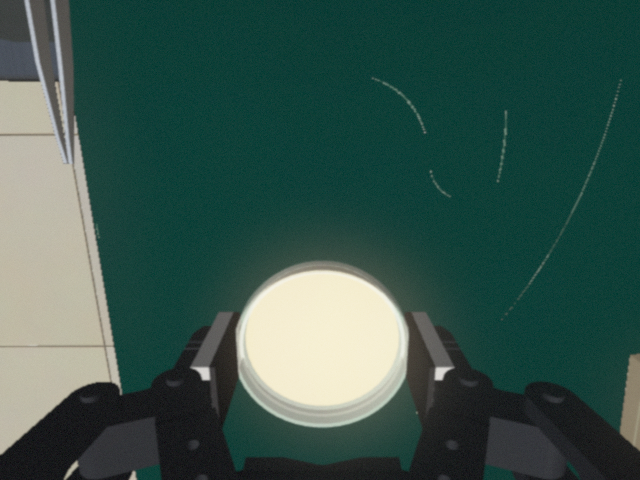

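jog_arm(increments=[{"slide": [0, 0, -20], "rotation": [0, 0, 0]}, {"slide": [0, 0, -35], "rotation": [0, 0, 0]}, {"slide": [0, 0, -35], "rotation": [0, 0, 0]}, {"slide": [0, 0, -35], "rotation": [0, 0, 0]}, {"slide": [0, 0, -20], "rotation": [0, 0, 0]}, {"slide": [35, 0, 0], "rotation": [0, 0, 0]}, {"slide": [35, 0, 0], "rotation": [0, 0, 0]}, {"slide": [35, 0, 0], "rotation": [0, 0, 0]}, {"slide": [35, 0, 0], "rotation": [0, 0, 0]}, {"slide": [35, 0, 0], "rotation": [0, 0, 0]}, {"slide": [35, 0, 0], "rotation": [0, 0, 0]}, {"slide": [35, 0, 0], "rotation": [0, 0, 0]}, {"slide": [35, 0, 0], "rotation": [0, 0, 0]}, {"slide": [35, 0, 0], "rotation": [0, 0, 0]}, {"slide": [35, 0, 0], "rotation": [0, 0, 0]}, {"slide": [35, 0, 0], "rotation": [0, 0, 0]}, {"slide": [35, 0, 0], "rotation": [0, 0, 0]}, {"slide": [0, 0, 0], "rotation": [0, 0, 0]}])

```text
time: 31.75
tool_pos: [0.4293, 0.1129, 0.1442]
tool_rot: [-0.001, 0.706, 0.709, 0.001]
contact_force: [-0.4, 0.0, -0.2]
gripper_width: 0.676
```

```bash
python3 look.py 25 wrist seat_1; python3 to.py 90 0.636,0.111,0.125
```

```text
t 31.75 p [0.4293 0.1129 0.1442] x [-0.0042  1.      0.0024] z [-5.0e-04  2.4e-03 -1.0e+00] F [-0.4  0.  -0.2] T [-0.01 -0.02 -0.06] w 0.676
p [0.4298 0.1092 0.1441] q [ 0.081 -0.336  2.11  -0.     1.368  0.08 ] F [ 0.4  0.1 -0.5]
slide now [  1.6 206.3  19. ] rotvec [-0.04  0.03  0.06] slide after rot [  1.8 206.2  19.1]
```

View pics/wrist_25.png

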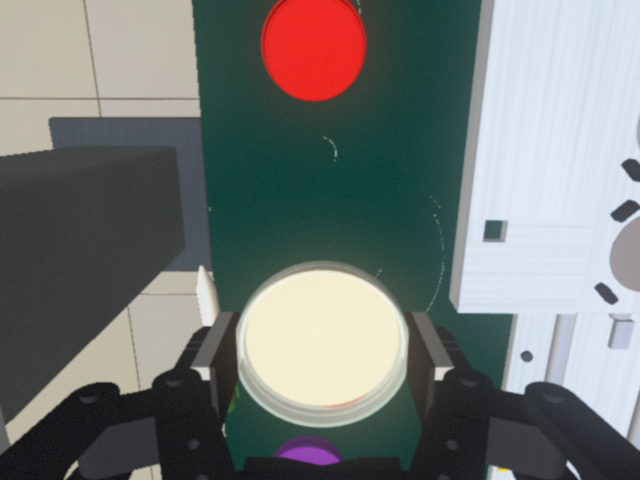

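jog_arm(increments=[{"slide": [2, 30, 0], "rotation": [0, 0, 0]}, {"slide": [0, 35, 0], "rotation": [0, 0, 0]}, {"slide": [0, 35, 0], "rotation": [0, 0, 0]}, {"slide": [0, 35, 0], "rotation": [0, 0, 0]}, {"slide": [0, 35, 0], "rotation": [0, 0, 0]}, {"slide": [0, 25, 20], "rotation": [0, 0, 0]}, {"slide": [0, 11, 30], "rotation": [0, 0, 0]}, {"slide": [0, 0, 0], "rotation": [0, 0, 0]}, {"slide": [0, 0, 0], "rotation": [0, 0, 0]}])

```text
time: 32.6
tool_pos: [0.6347, 0.1078, 0.0915]
tool_rot: [-0.002, 0.709, 0.705, -0.002]
contact_force: [0.1, -1.2, 0.6]
gripper_width: 0.678
```

```bash
python3 look.py 26 wrist seat_1,pink_dish_a_mid; python3 to.py 90 0.636,0.111,0.035
```

```text
t 32.6 p [0.6347 0.1078 0.0915] x [ 4.6e-03  1.0e+00 -7.0e-04] z [-6.2e-03 -6.0e-04 -1.0e+00] F [ 0.1 -1.2  0.6] T [-0.02 -0.03 -0.04] w 0.678
wrist seat_1 0.85 [323.2 273.3] [0.636  0.1076 0.034 ]
wrist pink_dish_a_mid 0.7 [ 15.8 404.6] [0.4413 0.0092 0.0075]
wrist pink_dish_a_mid 0.6 [323.9 108.6] [0.6366 0.1864 0.0075]
p [0.6368 0.109  0.0965] q [ 0.054  0.213  1.67  -0.     1.255  0.058] F [ 0.2  0.7 -0.6]
slide now [ 2.  -0.9 61.5] rotvec [ 0.14 -0.   -0.18] slide after rot [ 2.  -0.8 61.5]
```

View pics/wrist_26.png

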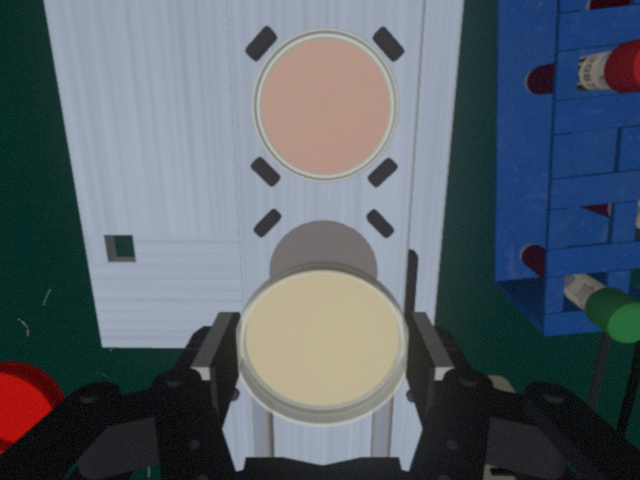

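jog_arm(increments=[{"slide": [2, -0.5, 20], "rotation": [0, 0, 0]}, {"slide": [0, 0, 15], "rotation": [0, 0, 0]}, {"slide": [0, 0, 10], "rotation": [0, 0, 0]}, {"slide": [0, 0, 5], "rotation": [0, 0, 0]}, {"slide": [0, 0, 0], "rotation": [0, 0, 0]}, {"slide": [0, 0, 0], "rotation": [0, 0, 0]}])

```text
time: 33.25
tool_pos: [0.6358, 0.1117, 0.0448]
tool_rot: [0.0, 0.708, 0.706, 0.0]
contact_force: [-0.3, 0.4, 0.2]
gripper_width: 0.677
```

```bash
python3 look.py 27 wrist seat_1,pink_dish_a_mid; python3 to.py 90 0.636,0.111,0.035
```

```text
t 33.25 p [0.6358 0.1117 0.0448] x [ 2.2e-03  1.0e+00 -1.0e-04] z [ 1.e-04 -1.e-04 -1.e+00] F [-0.3  0.4  0.2] T [ 0.02 -0.03 -0.01] w 0.677
wrist pink_dish_a_mid 0.61 [323.4 123.3] [0.6376 0.1843 0.0075]
p [0.6367 0.1117 0.0458] q [ 0.059  0.274  1.692 -0.     1.174  0.061] F [-0.4 -0.4 -0.2]
slide now [-0.7 -0.7 10.8] rotvec [ 0.12 -0.   -0.13] slide after rot [-0.7 -0.7 10.8]
```

View pics/wrist_27.png

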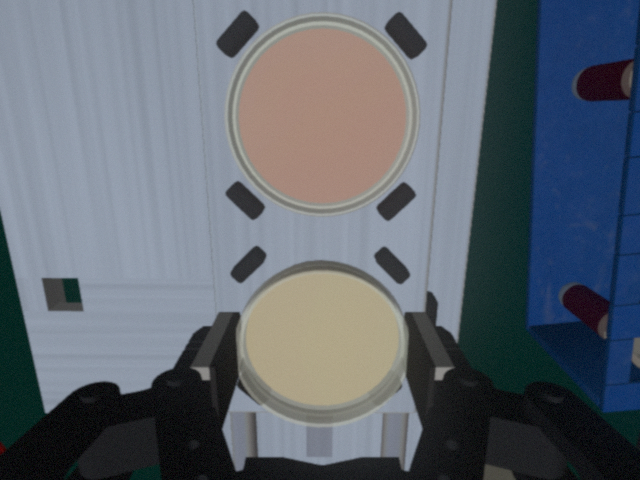

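jog_arm(increments=[{"slide": [0, 0, 5], "rotation": [0, 0, 0]}, {"slide": [0, 0, 4], "rotation": [0, 0, 0]}, {"slide": [0, 0, 2], "rotation": [0, 0, 0]}, {"slide": [0, 0, 0], "rotation": [0, 0, 0]}, {"slide": [0, 0, 0], "rotation": [0, 0, 0]}])

```text
time: 33.82
tool_pos: [0.6362, 0.1117, 0.0348]
tool_rot: [0.0, 0.708, 0.706, 0.0]
contact_force: [-1.9, -0.3, 6.8]
gripper_width: 0.678
```

```bash
python3 look.py 28 wrist seat_1; python3 to.py 90 0.636,0.111,0.035
```

```text
t 33.8167 p [0.6362 0.1117 0.0348] x [ 2.2e-03  1.0e+00 -2.0e-04] z [ 4.e-04 -2.e-04 -1.e+00] F [-1.9 -0.3  6.8] T [-0.06  0.37 -0.02] w 0.678
wrist seat_1 0.37 [323.4 121.5] [0.6379 0.1857 0.034 ]
p [0.6362 0.1117 0.0348] q [ 0.059  0.289  1.695 -0.     1.157  0.061] F [-3.2 -0.7  5.2]
slide now [-0.7 -0.2 -0.2] rotvec [ 0.03  0.01 -0.13] slide after rot [-0.7 -0.2 -0.2]
```

View pics/wrist_28.png

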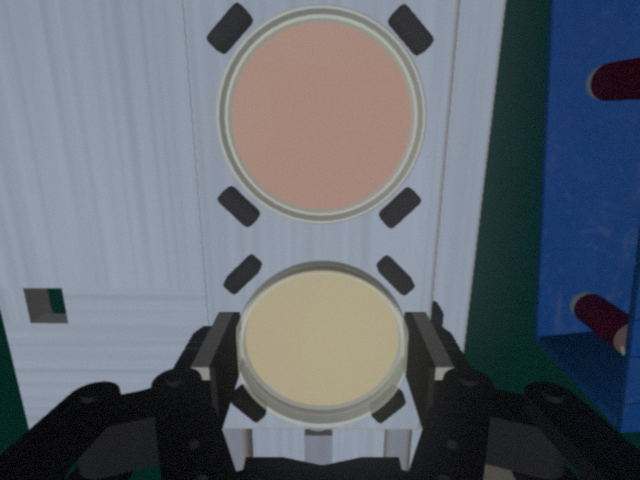

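jog_arm(fingers=1, increments=[{"slide": [0, 0, 0], "rotation": [0, 0, 0]}, {"slide": [0, 0, 0], "rotation": [0, 0, 0]}, {"slide": [0, 0, 0], "rotation": [0, 0, 0]}, {"slide": [0, 0, 0], "rotation": [0, 0, 0]}, {"slide": [0, 0, 0], "rotation": [0, 0, 0]}, {"slide": [0, 0, -20], "rotation": [0, 0, 0]}, {"slide": [0, 0, -30], "rotation": [0, 0, 0]}, {"slide": [0, 0, -35], "rotation": [0, 0, 0]}, {"slide": [0, 0, -35], "rotation": [0, 0, 0]}, {"slide": [20, -20, 0], "rotation": [0, 0, 0]}, {"slide": [33, -20, 0], "rotation": [0, 0, 0]}, {"slide": [35, -20, 0], "rotation": [0, 0, 0]}, {"slide": [35, -19, 0], "rotation": [0, 0, 0]}, {"slide": [35, -20, 0], "rotation": [0, 0, 0]}, {"slide": [35, 0, 0], "rotation": [0, 0, 0]}, {"slide": [20, 0, 0], "rotation": [0, 0, 0]}, {"slide": [0, 0, 0], "rotation": [0, 0, 0]}, {"slide": [0, 0, 0], "rotation": [0, 0, 0]}])

```text
time: 35.42
tool_pos: [0.537, 0.3257, 0.1535]
tool_rot: [0.0, 0.707, 0.707, -0.0]
contact_force: [-1.2, -0.7, -0.1]
gripper_width: 1.001
```

```bash
python3 look.py 29 wrist,scene,top handle_grip,seat_1; python3 to.py 90 0.537,0.324,0.047; python3 -c "
from h import *
d=optics.grab_frame('scene'); zoom(d,(270,290),240,'pics/sz29.png')
d=optics.grab_frame('top'); zoom(d,(290,230),240,'pics/tz29.png')"
```

```text
t 35.4167 p [0.537  0.3257 0.1535] x [ 2.e-04  1.e+00 -6.e-04] z [ 1.e-04 -6.e-04 -1.e+00] F [-1.2 -0.7 -0.1] T [ 0.03  0.05 -0.06] w 1.001
wrist handle_grip 0.94 [325.9 250.8] [0.5404 0.3244 0.056 ]
wrist seat_1 0.65 [466.8 328.5] [0.6372 0.2614 0.034 ]
scene handle_grip 0.74 [245.8 324.5] [0.5342 0.3196 0.056 ]
scene seat_1 0.82 [253.6 288.3] [0.6341 0.1865 0.034 ]
scene seat_1 0.76 [237.2 302.1] [0.632  0.2596 0.034 ]
scene seat_1 0.6 [272.9 275.3] [0.6265 0.1059 0.034 ]
top handle_grip 0.57 [195.4 239.1] [0.5297 0.3297 0.056 ]
top seat_1 0.82 [249.8 201.5] [0.6343 0.1881 0.034 ]
top seat_1 0.6 [224.2 201.9] [0.6347 0.2588 0.034 ]
top seat_1 0.56 [275.1 198.4] [0.6415 0.1185 0.034 ]
top seat_1 0.49 [196.4 239.4] [0.5321 0.3332 0.034 ]
p [0.5376 0.3243 0.1538] q [ 0.424  0.117  1.677 -0.     1.347  0.428] F [-0.  -0.7  0.1]
slide now [ -0.3  -0.7 106.8] rotvec [ 0.02  0.   -0.19] slide after rot [ -0.3  -0.6 106.8]
```

View pics/wrist_29.png

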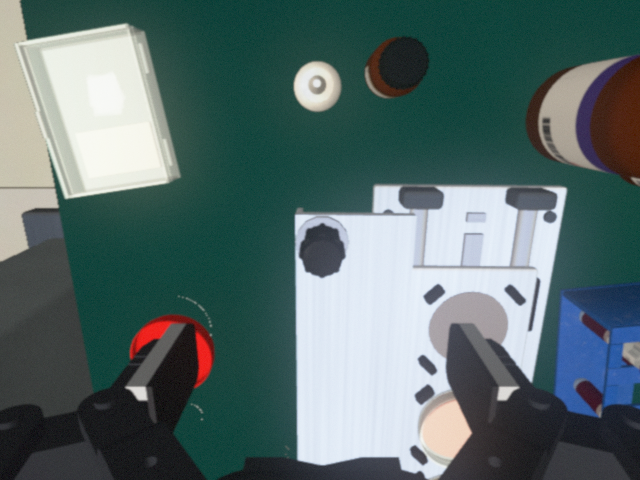

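View pics/tz29.png

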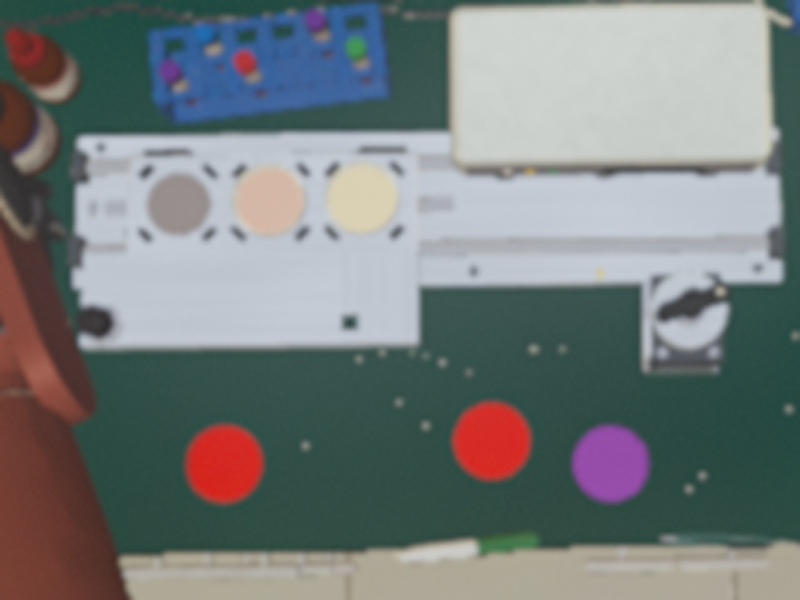

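View pics/sz29.png

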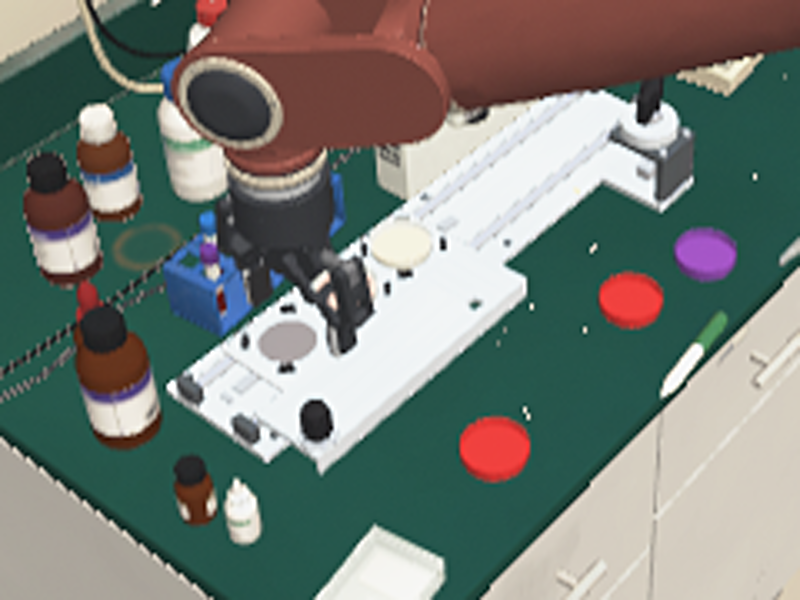

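jog_arm(increments=[{"slide": [0, 1, 30], "rotation": [0, 0, 0]}, {"slide": [0, 0, 35], "rotation": [0, 0, 0]}, {"slide": [0, 0, 30], "rotation": [0, 0, 0]}, {"slide": [0, 0, 10], "rotation": [0, 0, 0]}, {"slide": [0, 0, 0], "rotation": [0, 0, 0]}, {"slide": [0, 0, 0], "rotation": [0, 0, 0]}])

```text
time: 36.47
tool_pos: [0.5387, 0.325, 0.0492]
tool_rot: [0.0, 0.708, 0.706, 0.0]
contact_force: [0.8, 0.6, 0.1]
gripper_width: 0.997
```

jog_arm(fingers=0, increments=[{"slide": [0, 0, 0], "rotation": [0, 0, 0]}, {"slide": [0, 0, 0], "rotation": [0, 0, 0]}, {"slide": [0, 0, 0], "rotation": [0, 0, 0]}, {"slide": [0, 0, 0], "rotation": [0, 0, 0]}, {"slide": [0, 0, 0], "rotation": [0, 0, 0]}, {"slide": [0, 0, 0], "rotation": [0, 0, 0]}, {"slide": [0, 0, 0], "rotation": [0, 0, 0]}, {"slide": [0, 0, 0], "rotation": [0, 0, 0]}])

```text
time: 37.13
tool_pos: [0.537, 0.3252, 0.05]
tool_rot: [-0.001, 0.708, 0.706, -0.001]
contact_force: [-7.3, -0.6, 9.2]
gripper_width: 0.257
```

```bash
python3 look.py 30 wrist handle_grip; python3 to.py 90 0.534,0.0545,0.047
```

```text
t 37.1333 p [0.537  0.3252 0.05  ] x [ 2.3e-03  1.0e+00 -2.0e-04] z [-3.5e-03 -2.0e-04 -1.0e+00] F [-7.3 -0.6  9.2] T [-0.16  1.38 -0.06] w 0.257
wrist handle_grip 0.61 [326.5 339.8] [0.5397 0.3238 0.056 ]
p [0.537  0.3252 0.05  ] q [4.260e-01 2.330e-01 1.734e+00 1.000e-03 1.178e+00 4.270e-01] F [-6.7 -1.6  8.6]
slide now [-270.7   -2.4    3.1] rotvec [-0.2   0.01 -0.13] slide after rot [-270.7   -3.     3. ]
```

jog_arm(increments=[{"slide": [-4, -1, 0], "rotation": [0, 0, 0]}, {"slide": [-8, -0.2, 0], "rotation": [0, 0, 0]}, {"slide": [-12, -0.1, 0], "rotation": [0, 0, 0]}, {"slide": [-12, -0.1, 0], "rotation": [0, 0, 0]}, {"slide": [-12, -0.1, 0], "rotation": [0, 0, 0]}, {"slide": [-12, -0.1, 0], "rotation": [0, 0, 0]}, {"slide": [-12, -0.1, 0], "rotation": [0, 0, 0]}, {"slide": [-12, -0.1, 0], "rotation": [0, 0, 0]}, {"slide": [-12, -0.1, 0], "rotation": [0, 0, 0]}, {"slide": [-12, -0.1, 0], "rotation": [0, 0, 0]}, {"slide": [-12, -0.1, 0], "rotation": [0, 0, 0]}, {"slide": [-8, -0.1, 0], "rotation": [0, 0, 0]}, {"slide": [-4, 0, 0], "rotation": [0, 0, 0]}, {"slide": [0, 0, 0], "rotation": [0, 0, 0]}])

```text
time: 38.4
tool_pos: [0.5357, 0.1928, 0.05]
tool_rot: [-0.0, 0.708, 0.706, -0.0]
contact_force: [-3.5, -1.1, 6.4]
gripper_width: 0.255
```

```bash
python3 look.py 31 wrist,top handle_grip; python3 to.py 90 0.534,0.0545,0.047;  python3 -c "
from h import *
d=optics.grab_frame('top'); zoom(d,(290,230),240,'pics/tz31.png')"
```

```text
t 38.4 p [0.5357 0.1928 0.05  ] x [2.8e-03 1.0e+00 4.0e-04] z [-5.e-04  4.e-04 -1.e+00] F [-3.5 -1.1  6.4] T [-0.2   0.77 -0.06] w 0.255
wrist handle_grip 0.65 [322.8 338.6] [0.5371 0.1919 0.056 ]
top handle_grip 0.83 [243.7 233.8] [0.5415 0.2001 0.056 ]
top handle_grip 0.48 [298.7 198.6] [0.6344 0.0523 0.056 ]
p [0.5357 0.1926 0.05  ] q [ 2.150e-01  1.050e-01  1.879e+00 -1.000e-03  1.159e+00  2.170e-01] F [-4.5 -1.5  7.2]
slide now [-138.1   -1.4    3.1] rotvec [-0.04  0.04 -0.13] slide after rot [-138.1   -1.7    3. ]
```

View pics/tz31.png

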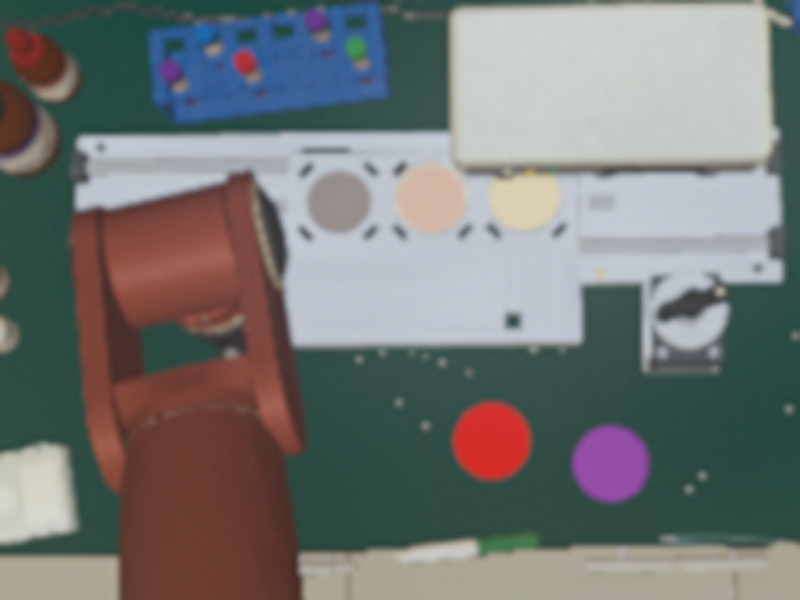

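jog_arm(increments=[{"slide": [-6, 0, 0], "rotation": [0, 0, 0]}, {"slide": [-12, -0.1, 0], "rotation": [0, 0, 0]}, {"slide": [-12, -0.1, 0], "rotation": [0, 0, 0]}, {"slide": [-12, -0.1, 0], "rotation": [0, 0, 0]}, {"slide": [-12, -0.1, 0], "rotation": [0, 0, 0]}, {"slide": [-12, -0.1, 0], "rotation": [0, 0, 0]}, {"slide": [-12, -0.1, 0], "rotation": [0, 0, 0]}, {"slide": [-12, -0.1, 0], "rotation": [0, 0, 0]}, {"slide": [-12, -0.1, 0], "rotation": [0, 0, 0]}, {"slide": [-12, -0.1, 0], "rotation": [0, 0, 0]}, {"slide": [-8, -0.1, 0], "rotation": [0, 0, 0]}, {"slide": [-6, 0, 0], "rotation": [0, 0, 0]}, {"slide": [-4, 0, 0], "rotation": [0, 0, 0]}, {"slide": [0, 0, 0], "rotation": [0, 0, 0]}, {"slide": [0, 0, 0], "rotation": [0, 0, 0]}])

```text
time: 39.9
tool_pos: [0.5345, 0.0602, 0.05]
tool_rot: [0.0, 0.708, 0.706, -0.001]
contact_force: [-4.1, -4.0, 8.3]
gripper_width: 0.257
```

```bash
python3 to.py 90 0.534,0.0545,0.047
```

```text
p [0.5345 0.0602 0.05  ] q [-0.025  0.033  1.955 -0.002  1.154 -0.022] F [-4.1 -4.   8.3]
slide now [-5.7 -0.4  3. ] rotvec [-0.04  0.1  -0.13] slide after rot [-5.7 -0.5  3. ]
```

jog_arm(increments=[{"slide": [-2, 0, 0], "rotation": [0, 0, 0]}, {"slide": [-2, 0, 0], "rotation": [0, 0, 0]}, {"slide": [0, 0, 0], "rotation": [0, 0, 0]}, {"slide": [0, 0, 0], "rotation": [0, 0, 0]}])

```text
time: 40.23
tool_pos: [0.5344, 0.0566, 0.05]
tool_rot: [0.0, 0.708, 0.706, -0.001]
contact_force: [-4.2, -2.1, 7.1]
gripper_width: 0.255
```

```bash
python3 to.py 90 0.534,0.0545,0.047
```

```text
p [0.5344 0.0566 0.05  ] q [-3.300e-02  3.200e-02  1.956e+00 -1.000e-03  1.154e+00 -3.000e-02] F [-4.2 -2.1  7.1]
slide now [-2.1 -0.4  3. ] rotvec [-0.05  0.05 -0.12] slide after rot [-2.1 -0.4  3. ]
```

jog_arm(increments=[{"slide": [-2, 0, 0], "rotation": [0, 0, 0]}, {"slide": [0, 0, 0], "rotation": [0, 0, 0]}, {"slide": [0, 0, 0], "rotation": [0, 0, 0]}])

```text
time: 40.48
tool_pos: [0.5344, 0.055, 0.05]
tool_rot: [-0.0, 0.708, 0.706, -0.0]
contact_force: [-4.7, 0.4, 7.3]
gripper_width: 0.257
```

jog_arm(increments=[{"slide": [-2, 0, 0], "rotation": [0, 0, 0]}, {"slide": [0, 0, 0], "rotation": [0, 0, 0]}, {"slide": [0, 0, 0], "rotation": [0, 0, 0]}])

```text
time: 40.73
tool_pos: [0.5344, 0.0545, 0.05]
tool_rot: [-0.001, 0.708, 0.706, 0.001]
contact_force: [-4.5, 6.1, 8.1]
gripper_width: 0.256
```

jog_arm(fingers=1, increments=[{"slide": [1.5, 0, 0], "rotation": [0, 0, 0]}, {"slide": [0, 0, 0], "rotation": [0, 0, 0]}, {"slide": [0, 0, 0], "rotation": [0, 0, 0]}, {"slide": [0, 0, 0], "rotation": [0, 0, 0]}, {"slide": [0, 0, 0], "rotation": [0, 0, 0]}, {"slide": [0, 0, 0], "rotation": [0, 0, 0]}, {"slide": [0, 0, 0], "rotation": [0, 0, 0]}, {"slide": [0, 0, -30], "rotation": [0, 0, 0]}, {"slide": [0, 0, -35], "rotation": [0, 0, 0]}, {"slide": [0, 0, -40], "rotation": [0, 0, 0]}, {"slide": [0, 0, -40], "rotation": [0, 0, 0]}, {"slide": [0, 0, 0], "rotation": [0, 0, 7]}, {"slide": [0, 0, 0], "rotation": [0, 0, 7]}, {"slide": [0, 0, 0], "rotation": [0, 0, 7]}, {"slide": [0, 0, 0], "rotation": [0, 0, 7]}, {"slide": [0, 0, 0], "rotation": [0, 0, 7]}, {"slide": [0, 0, 0], "rotation": [0, 0, 7]}, {"slide": [0, 0, 0], "rotation": [0, 0, 7]}, {"slide": [0, 0, 0], "rotation": [0, 0, 7]}, {"slide": [0, 0, 0], "rotation": [0, 0, 7]}])

```text
time: 42.4
tool_pos: [0.5345, 0.0543, 0.1936]
tool_rot: [0.0, 0.973, 0.229, 0.0]
contact_force: [-0.2, -0.5, 0.1]
gripper_width: 0.998
```

jog_arm(increments=[{"slide": [0, 0, 0], "rotation": [0, 0, 7]}, {"slide": [0, 0, 0], "rotation": [0, 0, 7]}, {"slide": [0, 0, 0], "rotation": [0, 0, 7]}, {"slide": [0, 0, 0], "rotation": [0, 0, 6]}, {"slide": [0, 30, 0], "rotation": [0, 0, 0]}, {"slide": [0, 30, 0], "rotation": [0, 0, 0]}, {"slide": [0, 30, 0], "rotation": [0, 0, 0]}, {"slide": [0, 30, 0], "rotation": [0, 0, 0]}, {"slide": [0, 30, 0], "rotation": [0, 0, 0]}, {"slide": [0, 30, 0], "rotation": [0, 0, 0]}, {"slide": [0, 26, 0], "rotation": [0, 0, 0]}, {"slide": [0, 0, 0], "rotation": [0, 0, 0]}, {"slide": [0, 0, 0], "rotation": [0, 0, 0]}])

```text
time: 43.48
tool_pos: [0.5339, -0.1526, 0.1936]
tool_rot: [-0.0, 1.0, -0.002, 0.0]
contact_force: [0.3, -0.3, 0.3]
gripper_width: 1.002
```

```bash
python3 look.py 32 wrist,top,scene handle_grip,screw_grip,seat_1; python3 to.py -72 0.532,-0.1505,0.16
```

```text
t 43.4833 p [ 0.5339 -0.1526  0.1936] x [ 1.     -0.0049  0.    ] z [ 1.e-04  5.e-04 -1.e+00] F [ 0.3 -0.3  0.3] T [-0.04  0.02  0.03] w 1.002
wrist handle_grip 0.83 [ 20.6 234.1] [0.5329 0.0534 0.056 ]
wrist screw_grip 0.82 [321.2 262.1] [ 0.5313 -0.1516  0.111 ]
wrist seat_1 0.93 [100.7  79.3] [ 0.6327 -0.0063  0.034 ]
top handle_grip 0.75 [300.  237.9] [0.5276 0.0498 0.056 ]
top seat_1 0.92 [349.8 200.6] [ 0.6309 -0.0857  0.034 ]
top seat_1 0.79 [324.5 197.4] [ 0.6414 -0.0169  0.034 ]
scene handle_grip 0.69 [310.3 275.4] [0.5174 0.0509 0.056 ]
scene screw_grip 0.67 [346.3 231.2] [ 0.5198 -0.1427  0.111 ]
scene seat_1 0.95 [293.9 256.7] [ 0.6321 -0.0047  0.034 ]
scene seat_1 0.78 [308.8 242.5] [ 0.6398 -0.0936  0.034 ]
scene seat_1 0.57 [322.4 233.6] [ 0.6331 -0.1618  0.034 ]
p [ 0.5341 -0.1513  0.1938] q [-0.41  -0.088  1.815  0.     1.414  1.162] F [0.4 0.4 0.4]
slide now [-2.1 -0.8 33.8] rotvec [-1.000e-02 -2.000e-02  7.189e+01] slide after rot [-1.4  1.7 33.8]
```

View pics/wrist_32.png

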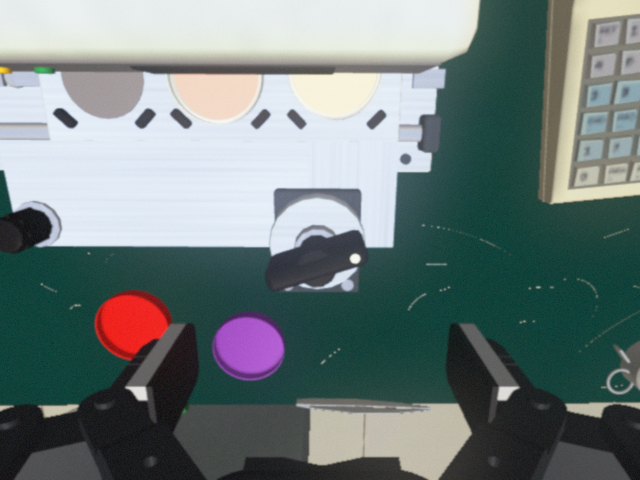

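jog_arm(increments=[{"slide": [0, 0, 0], "rotation": [0, 0, 6]}, {"slide": [0, 0, 0], "rotation": [0, 0, 6]}, {"slide": [0, 0, 0], "rotation": [0, 0, 6]}, {"slide": [0, 0, 0], "rotation": [0, 0, 6]}, {"slide": [0, 0, 0], "rotation": [0, 0, 6]}, {"slide": [0, 0, 0], "rotation": [0, 0, 6]}, {"slide": [0, 0, 0], "rotation": [0, 0, 6]}, {"slide": [0, 0, 0], "rotation": [0, 0, 6]}, {"slide": [0, 0, 0], "rotation": [0, 0, 6]}, {"slide": [0, 0, 0], "rotation": [0, 0, 6]}, {"slide": [0, 0, 0], "rotation": [0, 0, 6]}, {"slide": [0, 0, 0], "rotation": [0, 0, 6]}, {"slide": [-1, 1.5, 25], "rotation": [0, 0, 0]}, {"slide": [0, 0, 10], "rotation": [0, 0, 0]}, {"slide": [0, 0, 0], "rotation": [0, 0, 0]}, {"slide": [0, 0, 0], "rotation": [0, 0, 0]}])

```text
time: 45.42
tool_pos: [0.5317, -0.1508, 0.1577]
tool_rot: [0.0, 0.808, -0.589, -0.001]
contact_force: [-0.8, -0.4, 1.1]
gripper_width: 0.998
```

```bash
python3 look.py 33 wrist screw_grip; python3 to.py -72 0.532,-0.1505,0.097
```

```text
t 45.4167 p [ 0.5317 -0.1508  0.1577] x [ 0.307  -0.9517 -0.0015] z [-0.0019  0.001  -1.    ] F [-0.8 -0.4  1.1] T [-0.02  0.02 -0.03] w 0.998
wrist screw_grip 0.66 [322.9 284.1] [ 0.5315 -0.1484  0.111 ]
p [ 0.5328 -0.1513  0.1595] q [-0.411 -0.062  1.85   0.     1.353  2.419] F [ 0.  -0.5 -0.1]
slide now [-1.   0.6 62.5] rotvec [-0.06 -0.05 -0.13] slide after rot [-1.   0.5 62.5]
```

View pics/wrist_33.png

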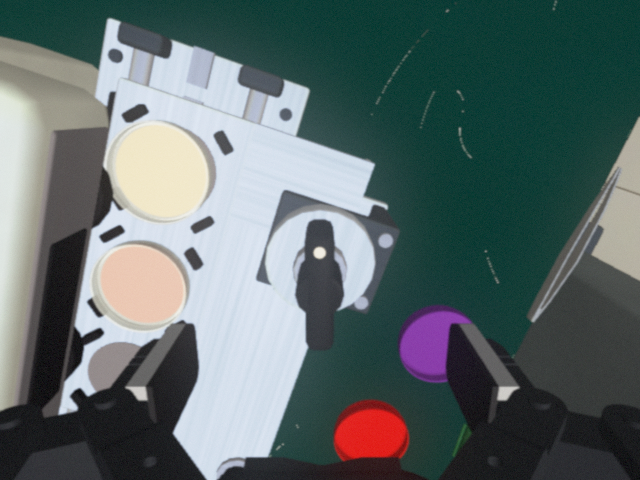

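Bar aligned with the tool (col 320). Descend, grip, and turn it back.

jog_arm(increments=[{"slide": [-1, 0, 25], "rotation": [0, 0, 0]}, {"slide": [0, 0, 25], "rotation": [0, 0, 0]}, {"slide": [0, 0, 12], "rotation": [0, 0, 0]}, {"slide": [0, 0, 0], "rotation": [0, 0, 0]}, {"slide": [0, 0, 0], "rotation": [0, 0, 0]}])

```text
time: 45.93
tool_pos: [0.5321, -0.1502, 0.0969]
tool_rot: [-0.0, 0.808, -0.589, -0.0]
contact_force: [0.1, -0.5, 0.5]
gripper_width: 0.999
```

jog_arm(fingers=0, increments=[{"slide": [0, 0, 0], "rotation": [0, 0, 0]}, {"slide": [0, 0, 0], "rotation": [0, 0, 0]}, {"slide": [0, 0, 0], "rotation": [0, 0, 0]}, {"slide": [0, 0, 0], "rotation": [0, 0, 0]}, {"slide": [0, 0, 0], "rotation": [0, 0, 0]}, {"slide": [0, 0, 0], "rotation": [0, 0, 0]}, {"slide": [0, 0, 0], "rotation": [0, 0, 0]}, {"slide": [0, 0, 0], "rotation": [0, 0, 0]}, {"slide": [0, 0, 0], "rotation": [0, 0, 0]}])

```text
time: 46.68
tool_pos: [0.5326, -0.1502, 0.0975]
tool_rot: [-0.0, 0.808, -0.589, 0.001]
contact_force: [-0.2, 0.7, 4.4]
gripper_width: 0.143
```

jog_arm(increments=[{"slide": [0, 0, 0], "rotation": [0, 0, -5]}, {"slide": [0, 0, 0], "rotation": [0, 0, -5]}, {"slide": [0, 0, 0], "rotation": [0, 0, -5]}, {"slide": [0, 0, 0], "rotation": [0, 0, -5]}, {"slide": [0, 0, 0], "rotation": [0, 0, -5]}, {"slide": [0, 0, 0], "rotation": [0, 0, -5]}, {"slide": [0, 0, 0], "rotation": [0, 0, 0]}, {"slide": [0, 0, 0], "rotation": [0, 0, 0]}])

```text
time: 47.35
tool_pos: [0.5329, -0.15, 0.0975]
tool_rot: [-0.0, 0.933, -0.36, 0.001]
contact_force: [2.0, 2.7, 4.3]
gripper_width: 0.141
```

```bash
python3 look.py 34 wrist screw_grip; python3 to.py 0 0.532,-0.1505,0.097
```

```text
t 47.35 p [ 0.5329 -0.15    0.0975] x [ 0.7404 -0.6721  0.0019] z [ 0.0025 -0.     -1.    ] F [2.  2.7 4.3] T [ 0.31 -0.3   0.14] w 0.141
wrist screw_grip 0.78 [324.7 349.4] [ 0.5323 -0.1493  0.111 ]
p [ 0.5329 -0.1501  0.0975] q [-4.090e-01  4.000e-03  1.896e+00  1.000e-03  1.240e+00  1.898e+00] F [3.8 3.1 4.5]
slide now [-0.4  1.   0.5] rotvec [ -0.05  -0.14 -42.22] slide after rot [-0.9  0.4  0.5]
```

View pics/wrist_34.png

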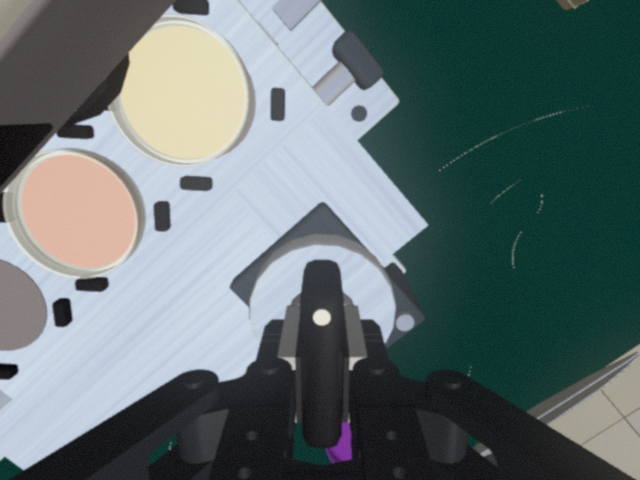

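jog_arm(increments=[{"slide": [0, 0, 0], "rotation": [0, 0, -5]}, {"slide": [0, 0, 0], "rotation": [0, 0, -5]}, {"slide": [0, 0, 0], "rotation": [0, 0, -5]}, {"slide": [0, 0, 0], "rotation": [0, 0, -5]}, {"slide": [0, 0, 0], "rotation": [0, 0, -5]}, {"slide": [0, 0, 0], "rotation": [0, 0, -5]}, {"slide": [0, 0, 0], "rotation": [0, 0, -5]}, {"slide": [0, 0, 0], "rotation": [0, 0, -4]}, {"slide": [0, 0, 0], "rotation": [0, 0, -3]}, {"slide": [0, 0, 0], "rotation": [0, 0, 0]}, {"slide": [0, 0, 0], "rotation": [0, 0, 0]}])

```text
time: 48.37
tool_pos: [0.5331, -0.1496, 0.0975]
tool_rot: [-0.0, 1.0, -0.002, 0.002]
contact_force: [3.7, 4.0, 5.3]
gripper_width: 0.138
```

```bash
python3 look.py 35 wrist screw_grip; python3 to.py 0 0.532,-0.1505,0.097
```

```text
t 48.3667 p [ 0.5331 -0.1496  0.0975] x [ 1.     -0.0034  0.0031] z [ 0.0031  0.001  -1.    ] F [3.7 4.  5.3] T [ 0.69 -0.59  0.12] w 0.138
wrist screw_grip 0.72 [326.6 349.8] [ 0.5326 -0.1507  0.111 ]
p [ 0.5331 -0.1496  0.0975] q [-0.409  0.004  1.896  0.002  1.24   1.165] F [3.6 4.3 4.5]
slide now [-1.1  0.9  0.5] rotvec [-0.05 -0.17 -0.2 ] slide after rot [-1.1  0.9  0.5]
```

jog_arm(increments=[{"slide": [0, 0, 0], "rotation": [0, 0, -2]}, {"slide": [0, 0, 0], "rotation": [0, 0, -2]}, {"slide": [0, 0, 0], "rotation": [0, 0, 0]}, {"slide": [0, 0, 0], "rotation": [0, 0, 0]}])

```text
time: 48.8
tool_pos: [0.5332, -0.1495, 0.0975]
tool_rot: [-0.001, 1.0, 0.031, 0.002]
contact_force: [3.2, 5.0, 4.9]
gripper_width: 0.143
```

```bash
python3 look.py 36 wrist screw_grip; python3 to.py 0 0.532,-0.1505,0.097
```

```text
t 48.8 p [ 0.5332 -0.1495  0.0975] x [0.998  0.0628 0.0034] z [ 0.0033  0.0019 -1.    ] F [3.2 5.  4.9] T [ 0.66 -0.57 -0.99] w 0.143
wrist screw_grip 0.67 [324.4 351. ] [ 0.5322 -0.1501  0.111 ]
p [ 0.5331 -0.1495  0.0975] q [-0.409  0.004  1.896  0.003  1.24   1.098] F [4.4 4.6 5.8]
slide now [-1.2  0.9  0.5] rotvec [-0.1  -0.19  3.6 ] slide after rot [-1.1  1.   0.5]
```

View pics/wrist_36.png

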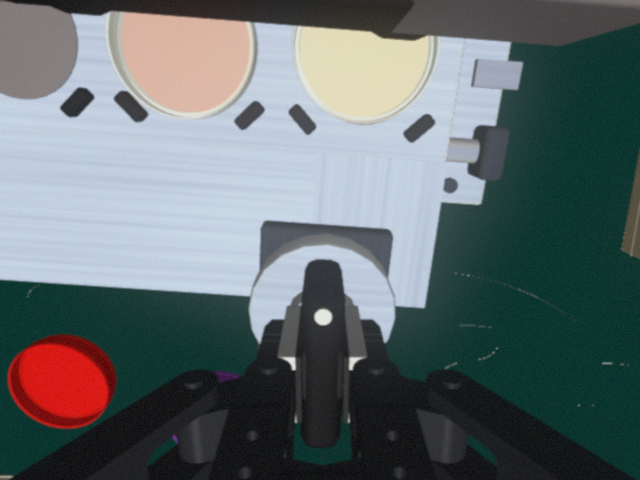

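jog_arm(increments=[{"slide": [0, 0, 0], "rotation": [0, 0, 2]}, {"slide": [0, 0, 0], "rotation": [0, 0, 1]}, {"slide": [0, 0, 0], "rotation": [0, 0, 0]}, {"slide": [0, 0, 0], "rotation": [0, 0, 0]}])

```text
time: 49.23
tool_pos: [0.5331, -0.1496, 0.0975]
tool_rot: [-0.001, 1.0, 0.007, 0.002]
contact_force: [3.8, 4.2, 5.3]
gripper_width: 0.143
```

```bash
python3 look.py 37 wrist screw_grip
```

```text
t 49.2333 p [ 0.5331 -0.1496  0.0975] x [0.9999 0.0134 0.0031] z [ 0.0031  0.0011 -1.    ] F [3.8 4.2 5.3] T [ 0.65 -0.67 -0.09] w 0.143
wrist screw_grip 0.61 [324.7 347.2] [ 0.5337 -0.1501  0.111 ]
```

jog_arm(fingers=1, increments=[{"slide": [0, 0, 0], "rotation": [0, 0, 0]}, {"slide": [0, 0, 0], "rotation": [0, 0, 0]}, {"slide": [0, 0, 0], "rotation": [0, 0, 0]}, {"slide": [0, 0, 0], "rotation": [0, 0, 0]}, {"slide": [0, 0, 0], "rotation": [0, 0, 0]}, {"slide": [0, 0, 0], "rotation": [0, 0, 0]}, {"slide": [0, 0, 0], "rotation": [0, 0, 0]}, {"slide": [0, 0, -25], "rotation": [0, 0, 0]}, {"slide": [0, 0, -35], "rotation": [0, 0, 0]}, {"slide": [0, 0, -35], "rotation": [0, 0, 0]}, {"slide": [-20, 0, -30], "rotation": [0, 0, 0]}, {"slide": [-10, 0, 0], "rotation": [0, 0, 0]}, {"slide": [0, 0, 0], "rotation": [0, 0, 0]}, {"slide": [0, 0, 0], "rotation": [0, 0, 0]}])

```text
time: 50.5
tool_pos: [0.5016, -0.1505, 0.2211]
tool_rot: [-0.0, 1.0, 0.007, 0.0]
contact_force: [0.1, 0.2, -0.1]
gripper_width: 1.0
```

```bash
python3 look.py 38 wrist,top,scene handle_grip,seat_1,screw_grip; python3 -c "
from h import *
d=optics.grab_frame('wrist')
print([ray(d,c,.128).round(4) for c in []])
d=optics.grab_frame('scene'); zoom(d,(310,270),200,'pics/sz38.png')
d=optics.grab_frame('top'); zoom(d,(330,230),240,'pics/tz38.png')"
```

```text
t 50.5 p [ 0.5016 -0.1505  0.2211] x [9.999e-01 1.460e-02 2.000e-04] z [ 2.e-04  2.e-04 -1.e+00] F [ 0.1  0.2 -0.1] T [-0.03 -0.02  0.02] w 1.0
wrist handle_grip 0.91 [ 38.3 171.5] [0.5355 0.0536 0.056 ]
wrist seat_1 0.86 [117.8  26. ] [ 0.6341 -0.0057  0.034 ]
wrist screw_grip 0.71 [325.6 192.3] [ 0.5334 -0.1517  0.111 ]
top handle_grip 0.62 [298.8 235.5] [0.5341 0.0529 0.056 ]
top seat_1 0.95 [320.8 201.9] [ 0.629  -0.0066  0.034 ]
top seat_1 0.71 [350.3 199.9] [ 0.6329 -0.0871  0.034 ]
scene handle_grip 0.89 [306.4 274.3] [0.5302 0.0545 0.056 ]
scene seat_1 0.83 [307.  245.1] [ 0.6359 -0.0788  0.034 ]
scene seat_1 0.78 [290.7 256.1] [ 6.425e-01 -4.000e-04  3.400e-02]
scene seat_1 0.57 [324.6 232.6] [ 0.6305 -0.1711  0.034 ]
scene screw_grip 0.5 [344.8 228.7] [ 0.5315 -0.1506  0.111 ]
[]
```

View pics/wrist_38.png

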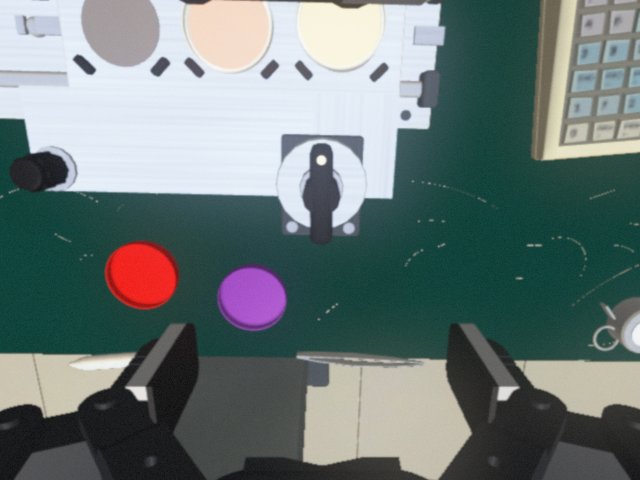

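View pics/sz38.png

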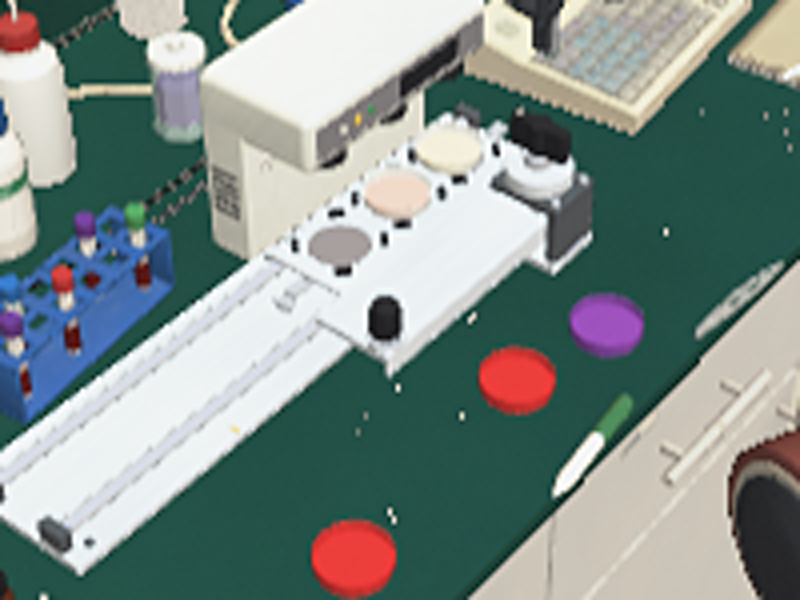

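View pics/tz38.png

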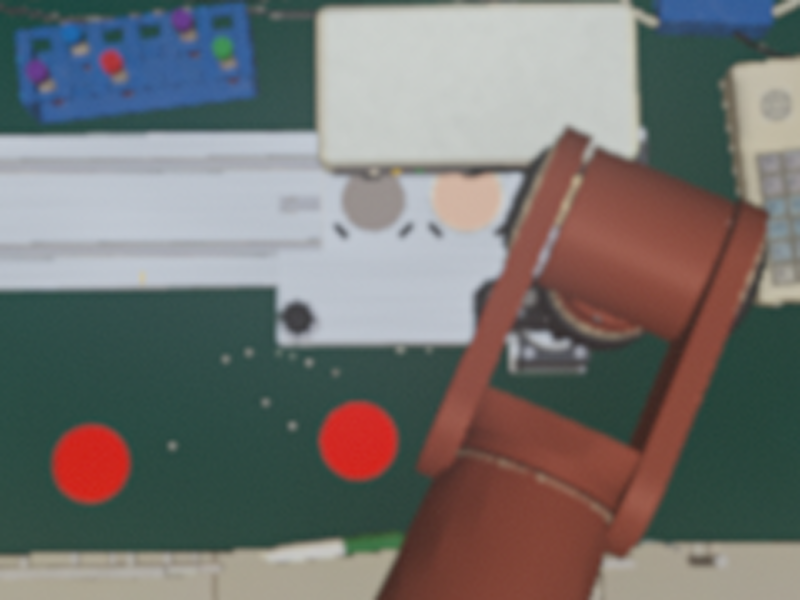

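```bash
python3 -c "
from plant import manip; print(manip.job_done())"
```

```text
the job is handed in; nothing more can be done
None
```

The job is handed in at about 51 s of the 208 s. Two dishes were present, one pink and one tan, and both are in the dock.

- **Lock screw:** it was blocked counter-clockwise (about −2 N m on the wrist) and gave clockwise. I turned it about 72° to free the carriage.
- **Loading:** I pushed the carriage to the loading station until I felt the detent. The pink dish went into seat_2 and the tan dish into seat_1. I left the red and purple look-alikes alone.
- **Return:** I pushed the carriage back to the dock and turned the screw counter-clockwise until it stopped against about 1 N m. I then eased off that load and let go.

The last pictures show:
- Both dishes lie flat in their seats between the cleats.
- The handle is at about (0.535, 0.054), within about 1 mm of where it started.
- The T-bar is back at its starting angle to within about 1°.
- The red dishes, the purple dish and the rack are where they were. The other bystanders were not measured again at the end.
- The gripper is open and clear of everything.

**Problems and disagreements:**
- **Joint limit:** on the first push the last joint came up against its range limit, so the tool stopped short and tilted. It read 3.135 against 3.14, so it was not passed. I let go, turned the gripper half round and finished the push.
- **Tan dish detection:** the network found the tan dish only once, with a low score of 0.48. I located it from its outline in the wrist picture instead.
- **Camera agreement:** the network's positions from the three cameras differed by up to about 15 mm. I relied on the wrist camera for grasping and placing.

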